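# Load, clamp and start the block thermostat

### The job

Load the block thermostat and start it: stand every aluminium block from the bench upright in a well, the thick ones (44 mm) in the left well and the thin ones (30 mm) in the right, pinching each to tell its thickness. Then use the long socket key to turn the nut at the bottom of the deep hub clockwise until it is tight against its stop, and put the key back upright in its stand; only after that press, one at a time, the first key from the left on the keypad, then the third, then the fourth. Never press the second key, press no key before the nut is tight, and do not knock over the flask or the beaker.

Things in the scene. Friction and masses are not known exactly. Their poses are not given: they have to be found in the camera images.
- block_a: A bare-aluminium insert block, 70 mm long (its y axis), 36 mm high (z), standing on the bench. Its thickness (its x axis) is either 44 mm (thick) or 30 mm (thin): not told which; pinch it across x and read the finger opening. Mass 0.15 to 0.4 kg. Origin at the centre of its underside. May be absent (None).
- block_b: A bare-aluminium insert block, 70 mm long (its y axis), 36 mm high (z), standing on the bench. Its thickness (its x axis) is either 44 mm (thick) or 30 mm (thin): not told which; pinch it across x and read the finger opening. Mass 0.15 to 0.4 kg. Origin at the centre of its underside. May be absent (None).
- block_c: A bare-aluminium insert block, 70 mm long (its y axis), 36 mm high (z), standing on the bench. Its thickness (its x axis) is either 44 mm (thick) or 30 mm (thin): not told which; pinch it across x and read the finger opening. Mass 0.15 to 0.4 kg. Origin at the centre of its underside. May be absent (None).
- block_d: A bare-aluminium insert block, 70 mm long (its y axis), 36 mm high (z), standing on the bench. Its thickness (its x axis) is either 44 mm (thick) or 30 mm (thin): not told which; pinch it across x and read the finger opening. Mass 0.15 to 0.4 kg. Origin at the centre of its underside. May be absent (None).
- thermostat: White fixed block thermostat, 260 x 330 x 30 mm, x axis away from the robot, y to its left (yaw up to 0.2 rad). On top: an open-ended well left and right, and between them the hub, an upright steel tube 64 mm outside, bore 44 mm wide, 90 mm deep, mouth 120 mm above the bench, the clamp nut at its bottom. Origin: centre of the underside, on the bore axis.
- well_left (a point): Centre of the floor of the left well (thermostat +y), 30 mm above the bench; axes as the thermostat. A 220 mm long channel along x, 90 mm wide along y between two rails 12 mm high, 6 mm thick, open at its ends. Two blocks fit one behind the other, their 70 mm length along y, e.g. centred 36 mm either side of the middle.
- well_right (a point): Centre of the floor of the right well (robot's right, thermostat -y); same size as the left.
- nut_top (a point): Top of the square brass nut at the bottom of the bore, on its axis, 46 mm above the bench; its x and y axes turn with the nut, square to its flats. 20 mm across flats for the lower 12 mm, top 4 mm reduced to 16 mm. The bore's floor is 30 mm above the bench.
- nut (a joint): Angle of the nut, rad: grows as it turns clockwise seen from above, starts slack at 0 to 0.6, tight at the hard stop at 3.3. At 0 its flats are square to the thermostat's axes. Friction about 0.15 N m; it stays where left.
- socket_key: Steel key upright in its stand, 187 mm, 0.35 kg; origin at the lower end, z up. Lower end: square socket 23 mm inside, 24 mm deep, 38 mm over corners; fits the nut in any quarter turn, play 0.15 rad. 16 mm shaft; collar at 138-142 mm; square head 24 mm across flats at 142-187 mm, flats square to x and y like the socket's. On the nut its end rests on the bore floor; it stands by itself.
- stand_seat (a point): Centre of the floor inside the key's stand, 10 mm above the bench. The stand is fixed: a grey upright tube 48 mm inside, 64 mm outside, open at the top 60 mm above the bench, on an 80 mm square foot.
- keypad: Grey control box, fixed, 100 x 190 mm, 30 mm high, origin at the centre of its underside, x axis away from the robot (yaw up to 0.2 rad); a dark display strip along its far edge and four round white keys in a row along y, 46 mm apart, counted from the robot's left (+y).
- key1_top (a point): Centre of the top of the first (leftmost) key, 52 mm above the bench when up; 26 mm across.
- key2_top (a point): Centre of the top of the second key, 52 mm above the bench when up; 26 mm across.
- key3_top (a point): Centre of the top of the third key, 52 mm above the bench when up; 26 mm across.
- key4_top (a point): Centre of the top of the fourth (rightmost) key, 52 mm above the bench when up; 26 mm across.
- key1 (a joint): Travel of the first (leftmost) key, m: 0 up, 0.006 fully down (about 5 N); it springs back.
- key2 (a joint): Travel of the second key, m: 0 up, 0.006 fully down (about 5 N); it springs back.
- key3 (a joint): Travel of the third key, m: 0 up, 0.006 fully down (about 5 N); it springs back.
- key4 (a joint): Travel of the fourth (rightmost) key, m: 0 up, 0.006 fully down (about 5 N); it springs back.
- flask: Glass volumetric flask, 80 mm wide and 160 mm high with a thin neck, in front of the thermostat; origin at its underside. Bystander.
- beaker: Glass beaker, 68 mm wide, 90 mm high, in front of the thermostat; origin at its underside. Bystander.
There are look-alikes about, which are no part of the job. Leave any brown look-alike of the block_a alone. Leave any purple look-alike of the socket_key alone.

How it is judged:
On the way, in this order (a step that is already met when the one before it is completed fails the run):
1. every block stands upright in its well, let go: thick left, thin right (x of block_a in the frame of well_left between -0.09 and 0.09 m and y of block_a in the frame of well_left between -0.035 and 0.035 m and z of block_a in the frame of well_left between -0.006 and 0.006 m and angle between each of block_a, block_b, block_c, block_d's own z axis and vertical below 0.12 rad and x of block_b in the frame of well_right between -0.09 and 0.09 m and y of block_b in the frame of well_right between -0.035 and 0.035 m and z of block_b in the frame of well_right between -0.006 and 0.006 m and x of block_c in the frame of well_right between -0.09 and 0.09 m and y of block_c in the frame of well_right between -0.035 and 0.035 m and z of block_c in the frame of well_right between -0.006 and 0.006 m and x of block_d in the frame of well_left between -0.09 and 0.09 m and y of block_d in the frame of well_left between -0.035 and 0.035 m and z of block_d in the frame of well_left between -0.006 and 0.006 m and contact force between each of block_a, block_b, block_c, block_d and the fingers below 0.2 N), for 0.2 s.
2. the nut is tight at its stop (value of joint nut above 3.1 rad), for 0.2 s.
3. the socket key is back upright in its stand, let go (horizontal distance between socket_key and stand_seat below 0.012 m and z of socket_key in the frame of stand_seat below 0.006 m and angle between socket_key's own z axis and vertical below 0.1 rad and contact force between socket_key and the fingers below 0.2 N), for 0.2 s.
4. the first (leftmost) key is pressed down (value of joint key1 above 0.004 m), for 0.05 s.
5. the third key is pressed down (value of joint key3 above 0.004 m), for 0.05 s.
6. the fourth (rightmost) key is pressed down (value of joint key4 above 0.004 m), for 0.05 s.
At the end, for the whole second after the job is handed in: Every block present stands upright (0.12 rad) on its well floor (centre within 90 mm along x, 35 mm along y), 44 mm blocks left, 30 mm right; nut past 3.1 rad; socket key upright (0.1 rad) in its stand (12 mm aside, 6 mm high at most); all keys up (x of block_a in the frame of well_left between -0.09 and 0.09 m and y of block_a in the frame of well_left between -0.035 and 0.035 m and z of block_a in the frame of well_left between -0.006 and 0.006 m and angle between each of block_a, block_b, block_c, block_d's own z axis and vertical below 0.12 rad and x of block_b in the frame of well_right between -0.09 and 0.09 m and y of block_b in the frame of well_right between -0.035 and 0.035 m and z of block_b in the frame of well_right between -0.006 and 0.006 m and x of block_c in the frame of well_right between -0.09 and 0.09 m and y of block_c in the frame of well_right between -0.035 and 0.035 m and z of block_c in the frame of well_right between -0.006 and 0.006 m and x of block_d in the frame of well_left between -0.09 and 0.09 m and y of block_d in the frame of well_left between -0.035 and 0.035 m and z of block_d in the frame of well_left between -0.006 and 0.006 m and value of joint nut above 3.1 rad and horizontal distance between socket_key and stand_seat below 0.012 m and z of socket_key in the frame of stand_seat below 0.006 m and angle between socket_key's own z axis and vertical below 0.1 rad and value of joint each of key1, key2, key3, key4 below 0.002 m); the robot touches nothing.
It fails at once if the second key is pressed (value of joint key2 above 0.003 m).
It fails at once if a key is pressed before the nut is tight (value of joint any of key1, key2, key3, key4 above 0.004 m and value of joint nut below 3 rad).
It fails at once if two keys are pressed at once (value of joint each of key1, key2 above 0.004 m or value of joint each of key2, key3 above 0.004 m or value of joint each of key3, key4 above 0.004 m).
It fails at once if the flask or the beaker is knocked over (angle between any of flask, beaker's own z axis and vertical above 0.6 rad).
Of block_a, block_b, block_c, block_d only 2 to 4 are there at a start; the rules pass over those that are not, and their reading is None.
At some moment in a run one of block_a, block_b, block_c, block_d may be knocked a few centimetres aside while the robot is not near it.
It also fails if it takes over 210 s, if anything falls off the work surface, if the arm or the gripper's body presses on something with over 40 N, if the wrist force passes 120 N, or if a joint passes its speed limit or range.

### The arm

A 6-joint arm with a two-finger parallel gripper is mounted at the origin on the work surface. World frame = base frame: x ahead of the robot, y to its left, z up, the work surface at z = 0. Lengths are in m, angles in rad, forces in N, time in s.
With the tool pointing down it reaches from about 0.35 to 0.775 m from the base axis. Payload 5.5 kg.
Tool frame: the origin (TCP) lies between the finger pads; the fingertips stand 19 mm ahead of it and the grasp point (between the pads) is the TCP; z points along the fingers, x is the direction in which the jaws open and shut, and the axes are right-handed (so a half turn about z gives the same grasp; the last joint's range is limited). The gripper opens to 85 mm and grips with 20 to 120 N. Pads are 22 mm wide; open, the fingers measure 114 mm over their backs; the gripper's body (76 mm by 85 mm) begins 54 mm behind the grasp point. The pads swing forward as they close: fully open they stand 13 mm farther back than shut.
Start: joints at [-1.334, 0.313, 0.046, 1.304, 0, 1.431], TCP at [0.212, -0.535, 0.224] pointing down, gripper open.
Joint ranges: [-2.76, 2.76], [-0.86, 1.69], [-1.03, 1.26], [-2.2, 2.34], [-1.47, 1.5], [-3.14, 3.14]. Speed limits (rad/s): [2.57, 2.57, 3.14, 3.14, 3.14, 3.14].

### API

Orientations are given as a unit quaternion [w, x, y, z].
In Python, from workcell import env gives the robot as it stands. The module is installed in compiled form; this text tells all that it offers.
- The arm moves only by the tool carry_out, never from a script. Its argument "steps" is a list of rows, each a list of 7 numbers: the gripper command: -1 is shut, 1 is fully open, values between are in proportion, then the shift along the tool's x, y, z in m, then the turn, a rotation vector about the tool's x, y, z in rad. A call has 1 to 20 rows; each row shifts and turns the commanded pose from where the row before left it, along the tool's axes as they then stand; what a row does not reach is not made up. A row lasts 1/8 s, in which the tool goes at most 62.5 mm and 10.7 degrees, less where a joint would pass 70% of its speed; a pose out of reach is approached as far as the arm can. A call with a gripper value outside its range is refused whole. The fingers move at their own pace and stop on an object; "grip_force" is the grip in N (left out, the last holds). Time passes only in rows, so rows that do not move let the fingers close. It gives the time, the measured TCP pose, the force and the opening at its end, in the units of the state.
- env.get_state(): the state, without advancing time (a new reading comes with each control period).
- env.read_camera(name): name is "scene" or "top" or "wrist"; returns a dict with "color" (420x560x3 uint8, red, green, blue), "K" (3x3 intrinsics, pixels), "dist" ([k1, k2, p1, p2, k3] as OpenCV has them; the pictures are not rectified), "R" (3x3) and "t" (3): a world point X has camera coordinates R X + t. Camera axes: x right, y down, z forward; pixel columns grow to the right and rows downward; lengths in m; the calibration is good to about 2 mm. A picture is of the moment at which its call begins. There is no depth.
- env.hand_in(): hands the job in, once; it reports no verdict.
The state is a dict: "clock": time; "joint_pos": joint angles; "qvel": joint speeds; "tau": joint torques, N m; "tcp_pos": TCP position; "orientation": TCP orientation; "wrist_force": force on the tool from outside, world axes, zero at the start; "ft_torque": the same for the moment, N m; "finger_gap": finger opening in m.
Only numpy, scipy, OpenCV 4.12 (cv2) and the standard library are available. Lean on these libraries where they do the work, as an engineer would, in place of code of your own. Each camera call takes 0.05 s, during which the arm holds its last target. There are 200 camera calls.

## Working session

There is one attempt and no reset: what is moved stays moved. The work goes in short steps, Python scripts to look and compute and a tool call to move; the robot and the scene stay as the last step left them, time stands still between calls to the robot, and variables do not carry over. Pictures are saved under pics/ and viewed, about 12 in all and at most 16, crops included, and the job is handed in when it is done.

Besides the shell and the picture viewer there is one more tool, called after ">>>" as name(argument=value, ...), one argument or row to a line, values as JSON. carry_out: Moves the arm, as the interface text tells. Its arguments: {"type":"object","properties":{"steps":{"type":"array","items":{"type":"array","items":{"type":"number"}}},"grip_force":{"type":"number"}},"required":["steps"]}

```bash
mkdir -p pics; python3 - <<'E'
from workcell import env
import cv2,json
for n in("scene","top","wrist"):
    r=env.read_camera(n); cv2.imwrite(f"pics/{n}0.png",r["color"][:,:,::-1])
    print(n,r["K"].tolist(),r["dist"],r["R"].round(4).tolist() if hasattr(r["R"],'round') else r["R"],r["t"])
print(env.get_state())
E
```

```text
scene [[395.95400638285014, 0.0, 280.19514955013835], [0.0, 395.95400638285014, 214.74935104927056], [0.0, 0.0, 1.0]] [-0.04724933  0.          0.          0.          0.        ] [[-0.5225, 0.8523, 0.0233], [0.4469, 0.2971, -0.8438], [-0.7261, -0.4305, -0.5361]] [ 0.26976106 -0.15968984  1.35524812]
top [[379.225199025726, 0.0, 283.26920705348095], [0.0, 379.225199025726, 202.67645138005904], [0.0, 0.0, 1.0]] [-0.04270518  0.          0.          0.          0.        ] [[-0.006, -1.0, -0.003], [-0.9978, 0.0062, -0.0663], [0.0663, 0.0026, -0.9978]] [0.01447695 0.48980813 0.95546718]
wrist [[367.95540273518884, 0.0, 281.16824925306884], [0.0, 367.95540273518884, 218.00850904375864], [0.0, 0.0, 1.0]] [-0.05012601  0.          0.          0.          0.        ] [[0.368, -0.9298, 0.001], [-0.8984, -0.3553, 0.258], [-0.2396, -0.0958, -0.9661]] [-0.57485678 -0.03365283  0.37732456]
{'clock': 0.15, 'joint_pos': array([-1.33358028e+00,  3.13881304e-01,  4.52572789e-02,  1.30359208e+00,
       -1.10026713e-05,  1.43117959e+00]), 'qvel': array([ 0.0001577 , -0.00135701,  0.00345396, -0.00042119, -0.00029906,
       -0.0001861 ]), 'tau': array([ 1.57654464e-03, -4.81064522e+01,  2.98815966e+01,  1.39659576e-02,
       -1.97655277e-04, -5.47595590e-06]), 'tcp_pos': array([ 0.21147535, -0.53428885,  0.22319042]), 'orientation': array([-4.72808563e-04,  8.27035868e-01, -5.62148707e-01, -5.29551591e-04]), 'wrist_force': array([-0.29573459,  0.01584971, -0.26864066]), 'ft_torque': array([-0.02388568, -0.02259775,  0.02641347]), 'finger_gap': 0.08516692931416656}
```

View pics/top0.png

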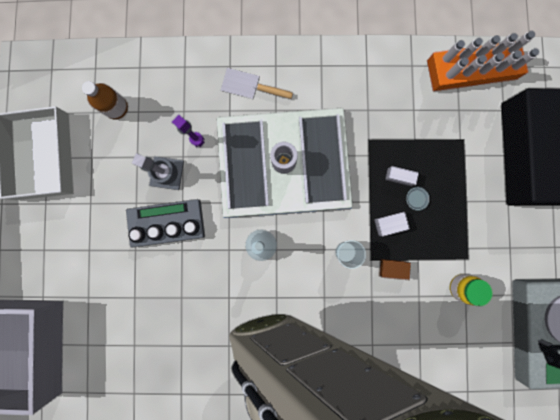

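View pics/scene0.png

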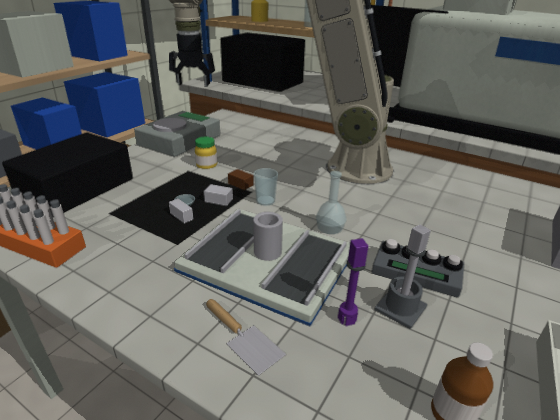

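Blocks seem to be the two white blocks in the top view, at (403,175) and (392,223). Things that could be mistaken for them: the brown block (395,269) and the purple key (188,131) are decoys. The glass ring (417,198) is a dish. The real key is the grey one at about (155,168). I'll check these in one close crop.

```bash
cat > h.py <<'E'
import numpy as np,cv2
from workcell import env
from scipy.spatial.transform import Rotation as Ro
def cam(n,f=None):
    r=env.read_camera(n)
    if f: cv2.imwrite("pics/"+f,r["color"][:,:,::-1])
    return r
def ray(r,uv,z):
    p=cv2.undistortPoints(np.array(uv,float).reshape(-1,1,2),np.array(r["K"]),np.array(r["dist"])).reshape(-1,2)
    R=np.array(r["R"]);t=np.array(r["t"]);c=-R.T@t
    d=np.c_[p,np.ones(len(p))]@R
    s=(np.array(z)-c[2])/d[:,2]
    return c+d*s[:,None]
def proj(r,X):
    return cv2.projectPoints(np.array(X,float).reshape(-1,1,3),cv2.Rodrigues(np.array(r["R"]))[0],np.array(r["t"],float),np.array(r["K"]),np.array(r["dist"]))[0].reshape(-1,2)
def tcp():
    s=env.get_state();q=s["orientation"];return s["tcp_pos"],Ro.from_quat([q[1],q[2],q[3],q[0]]),s
def goto(p,yaw):
    """shift (tool axes) and turn to reach tool-down pose; yaw = heading of tool x in world"""
    P,R,s=tcp()
    c=[]
    for k in(0,np.pi):
        a=yaw+k;T=Ro.from_matrix(np.array([[np.cos(a),np.sin(a),0],[np.sin(a),-np.cos(a),0],[0,0,-1]]))
        c.append((R.inv()*T).as_rotvec())
    for v in c: print("turn",v.round(4))
    print("shift tool",R.inv().apply(np.array(p)-P).round(4),"yaw now",np.arctan2(*R.apply([1,0,0])[[1,0]]).round(4),"tcp",P.round(4),"q6",s["joint_pos"][5].round(3),"t",s["clock"])
E
python3 - <<'E'
from h import *
im=cv2.imread("pics/top0.png")
a=cv2.resize(im[140:280,360:470],None,fx=4,fy=4,interpolation=cv2.INTER_CUBIC)
b=cv2.resize(im[110:250,122:212],None,fx=4,fy=4,interpolation=cv2.INTER_CUBIC)
cv2.imwrite("pics/crop1.png",np.hstack([b,a]))
b=cv2.resize(im[100:225,210:360],None,fx=4,fy=4,interpolation=cv2.INTER_CUBIC)
cv2.imwrite("pics/crop2.png",b)
E
```

```text
(no output)
```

View pics/crop1.png

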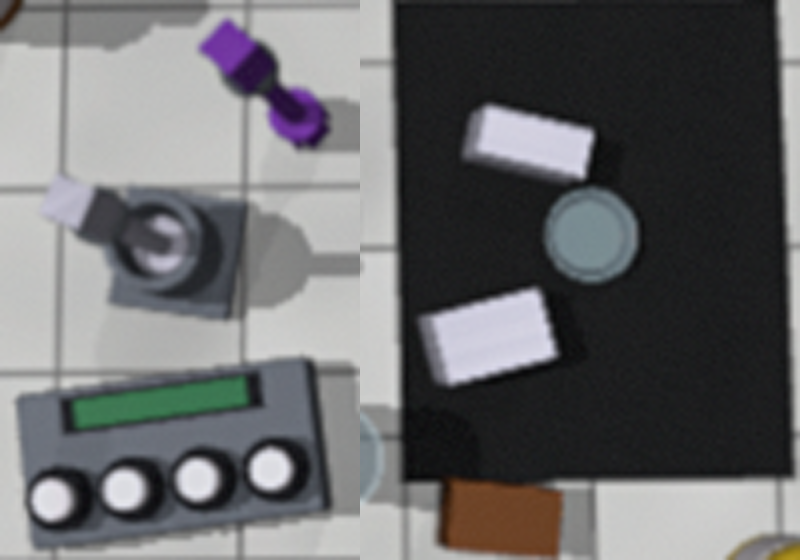

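View pics/crop2.png

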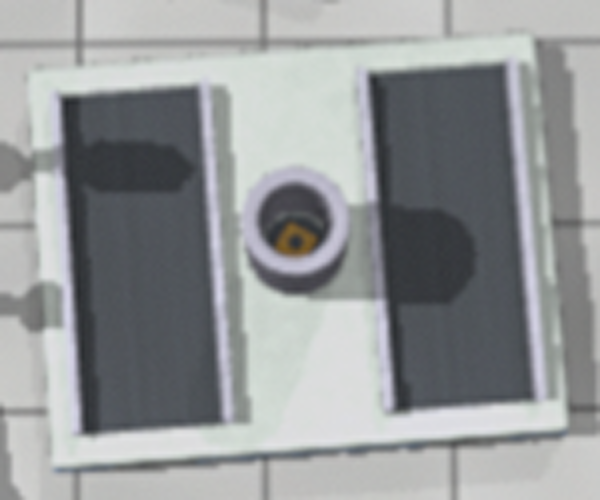

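```bash
cat > m.py <<'E'
from h import *
r=env.read_camera("top")
c1=lambda L:[(122+x/4,110+y/4) for x,y in L]
c1r=lambda L:[(360+(x-360)/4,140+y/4) for x,y in L]
c2=lambda L:[(210+x/4,100+y/4) for x,y in L]
def show(n,P): print(n,P[:,:2].round(4).tolist())
for n,L in(("far",[(487,104),(595,128),(583,181),(474,153)]),("near",[(430,317),(540,290),(558,352),(450,384)])):
    P=ray(r,c1r(L),.036);show(n,P);print(P.mean(0).round(4),"edges",np.linalg.norm(np.roll(P,-1,0)-P,axis=1).round(4),"yaw long",np.arctan2(*(P[1]-P[0]+P[2]-P[3])[[1,0]]).round(3))
T=ray(r,c2([(28,72),(530,35),(568,428),(55,466)]),.03);show("thermo",T)
print(T.mean(0).round(4),"edges",np.linalg.norm(np.roll(T,-1,0)-T,axis=1).round(4),"y-axis yaw",np.arctan2(*(T[0]-T[1]+T[3]-T[2])[[1,0]])-np.pi/2,"x axis",np.arctan2(*(T[0]-T[3]+T[1]-T[2])[[1,0]]))
show("hub",ray(r,c2([(297,220)]),.12));show("nut",ray(r,c2([(296,240)]),.046))
show("stand",ray(r,c1([(155,243)]),.06));show("keyhead",ray(r,c1([(68,202)]),.197))
K=ray(r,c1([(57,499),(129,488),(203,479),(272,468)]),.052);show("keys",K)
show("flask,beaker",ray(r,[(261,245),(350,254)],0.03))
show("dish",ray(r,c1r([(591,235)]),.02))
E
python3 m.py
```

```text
far [[0.58, -0.264], [0.5644, -0.3326], [0.5307, -0.3239], [0.5488, -0.2549]]
[ 0.556  -0.2939  0.036 ] edges [0.0703 0.0349 0.0713 0.0325] yaw long -1.812
near [[0.4455, -0.2246], [0.4619, -0.2945], [0.4229, -0.3049], [0.4035, -0.2363]]
[ 0.4334 -0.2651  0.036 ] edges [0.0718 0.0403 0.0713 0.0436] yaw long -1.317
thermo [[0.7085, 0.1808], [0.7306, -0.1426], [0.477, -0.1621], [0.4549, 0.1619]]
[0.5928 0.0095 0.03  ] edges [0.3241 0.2544 0.3248 0.2543] y-axis yaw 0.06800357751084718 x axis 0.07549239952774034
hub [[0.5933, 0.0083]]
nut [[0.595, 0.0089]]
stand [[0.5681, 0.3141]]
keyhead [[0.5693, 0.3159]]
keys [[0.4102, 0.3756], [0.4169, 0.3306], [0.4222, 0.2846], [0.4288, 0.2418]]
flask,beaker [[0.3829, 0.068], [0.359, -0.1551]]
dish [[0.4976, -0.3336]]
```

>>> carry_out(
  steps=[
    [0.8, 0, 0, 0, 0, 0, -0.145],
    [0.8, 0, 0, 0, 0, 0, -0.145],
    [0.8, 0, 0, 0, 0, 0, -0.145],
    [0.8, 0, 0, 0, 0, 0, -0.145],
    [0.8, 0, 0, 0, 0, 0, -0.145],
    [0.8, 0, 0, 0, 0, 0, -0.145],
    [0.8, 0, 0, 0, 0, 0, -0.145],
    [0.8, 0, 0, 0, 0, 0, -0.145],
    [0.8, 0, 0, 0, 0, 0, -0.145],
    [0.8, 0, 0, 0, 0, 0, -0.145],
    [0.8, 0, 0, 0, 0, 0, 0],
  ],
)

```text
clock: 1.58
tcp_pos: [0.2115, -0.5346, 0.2237]
orientation: [-0.0, 0.992, 0.127, -0.0]
wrist_force: [0.7, -0.2, -0.2]
finger_gap: 0.0769
```

```bash
python3 - <<'E'
from m import *
L=ray(r,c2([(62,95),(205,85),(228,421),(78,433)]),.042);Rr=ray(r,c2([(365,70),(513,62),(541,402),(388,410)]),.042)
c,s=np.cos(.072),np.sin(.072)
for P in(L,Rr):
    d=P.mean(0)[:2]-[.593,.009];print("well c",P.mean(0).round(4),"in thermo",c*d[0]+s*d[1],-s*d[0]+c*d[1])
goto([.4334,-.2651,.15],.254)
E
```

```text
far [[0.58, -0.264], [0.5644, -0.3326], [0.5307, -0.3239], [0.5488, -0.2549]]
[ 0.556  -0.2939  0.036 ] edges [0.0703 0.0349 0.0713 0.0325] yaw long -1.812
near [[0.4455, -0.2246], [0.4619, -0.2945], [0.4229, -0.3049], [0.4035, -0.2363]]
[ 0.4334 -0.2651  0.036 ] edges [0.0718 0.0403 0.0713 0.0436] yaw long -1.317
thermo [[0.7085, 0.1808], [0.7306, -0.1426], [0.477, -0.1621], [0.4549, 0.1619]]
[0.5928 0.0095 0.03  ] edges [0.3241 0.2544 0.3248 0.2543] y-axis yaw 0.06800357751084718 x axis 0.07549239952774034
hub [[0.5933, 0.0083]]
nut [[0.595, 0.0089]]
stand [[0.5681, 0.3141]]
keyhead [[0.5693, 0.3159]]
keys [[0.4102, 0.3756], [0.4169, 0.3306], [0.4222, 0.2846], [0.4288, 0.2418]]
flask,beaker [[0.3829, 0.068], [0.359, -0.1551]]
dish [[0.4976, -0.3336]]
well c [0.5856 0.1051 0.042 ] in thermo -0.00046167221790665864 0.09642869335525388
well c [ 0.5987 -0.0891  0.042 ] in thermo -0.001398557611147518 -0.09820591886921387
turn [-0.0003  0.     -0.0007]
turn [1.0000e-04 4.0000e-04 3.1409e+00]
shift tool [ 0.2823 -0.2053  0.0738] yaw now 0.2533 tcp [ 0.2116 -0.5346  0.2238] q6 -0.016 t 1.625
```

>>> carry_out(
  steps=[
    [0.8, 0.0314, -0.0228, 0.0082, 0, 0, 0],
    [0.8, 0.0314, -0.0228, 0.0082, 0, 0, 0],
    [0.8, 0.0314, -0.0228, 0.0082, 0, 0, 0],
    [0.8, 0.0314, -0.0228, 0.0082, 0, 0, 0],
    [0.8, 0.0314, -0.0228, 0.0082, 0, 0, 0],
    [0.8, 0.0314, -0.0228, 0.0082, 0, 0, 0],
    [0.8, 0.0314, -0.0228, 0.0082, 0, 0, 0],
    [0.8, 0.0314, -0.0228, 0.0082, 0, 0, 0],
    [0.8, 0.0314, -0.0228, 0.0082, 0, 0, 0],
    [0.8, 0, 0, 0, 0, 0, 0],
    [0.8, 0, 0, 0, 0, 0, 0],
  ],
)

```text
clock: 3.0
tcp_pos: [0.4329, -0.2649, 0.1502]
orientation: [0.0, 0.992, 0.127, -0.0]
wrist_force: [-0.3, -0.1, -0.0]
finger_gap: 0.0769
```

```bash
python3 - <<'E'
from h import *
r=cam("wrist","w1.png");t=cam("top","t1.png")
a=cv2.imread("pics/w1.png");b=cv2.imread("pics/t1.png")
cv2.imwrite("pics/wt1.png",np.vstack([a[:,:],b])[:,:]) 
im=np.vstack([cv2.resize(a,(400,300)),cv2.resize(b,(400,300))]);cv2.imwrite("pics/wt1.png",im)
# expected block corners in wrist
c=np.array([.4334,-.2651]);u=np.array([np.cos(.254),np.sin(.254)]);v=np.array([-u[1],u[0]])
print(proj(r,[[*(c+a*.022*u+b*.035*v),.036] for a,b in((1,1),(1,-1),(-1,-1),(-1,1))]).round(1).tolist())
goto([.4334,-.2651,.026],.254)
E
```

```text
[[312.9, 163.2], [310.7, 254.8], [253.4, 254.7], [251.6, 163.1]]
turn [ 0.0007 -0.0001  0.0001]
turn [ 1.0000e-04  1.1000e-03 -3.1415e+00]
shift tool [ 0.0008 -0.0003  0.1244] yaw now 0.2541 tcp [ 0.4327 -0.2655  0.1504] q6 0.608 t 3.1
```

View pics/wt1.png

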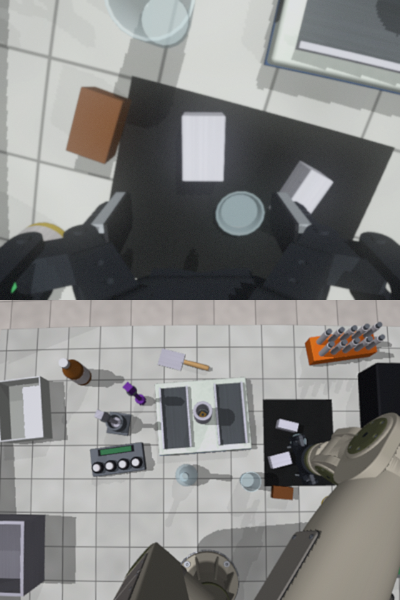

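The wrist view shows the block centred at about (284,206) full size, against (282,209) predicted. The top view shows no hidden blocks, so there are just two. Next I descend and pinch.

>>> carry_out(
  steps=[
    [0.8, 0.0008, 0, 0.03, 0, 0, 0],
    [0.8, 0, 0, 0.03, 0, 0, 0],
    [0.8, 0, 0, 0.03, 0, 0, 0],
    [0.8, 0, 0, 0.02, 0, 0, 0],
    [0.8, 0, 0, 0.0125, 0, 0, 0],
    [0.8, 0, 0, 0, 0, 0, 0],
    [-1, 0, 0, 0, 0, 0, 0],
    [-1, 0, 0, 0, 0, 0, 0],
    [-1, 0, 0, 0, 0, 0, 0],
    [-1, 0, 0, 0, 0, 0, 0],
    [-1, 0, 0, 0, 0, 0, 0],
    [-1, 0, 0, 0, 0, 0, 0],
  ],
  grip_force=50,
)

```text
clock: 4.6
tcp_pos: [0.4344, -0.2651, 0.0287]
orientation: [0.001, 0.992, 0.128, 0.001]
wrist_force: [-0.9, -0.1, 7.0]
finger_gap: -0.0001
```

Opening is 0, so nothing is held. Taking a look.

```bash
python3 - <<'E'
from h import *
r=cam("wrist","w2.png");t=cam("top","t2.png");s=cam("scene","s2.png")
a=cv2.imread("pics/w2.png");b=cv2.imread("pics/t2.png")[120:300,330:500];s=cv2.imread("pics/s2.png")[140:260,100:300]
b=cv2.resize(b,(283,300));s=cv2.resize(s,(500,300))
cv2.imwrite("pics/wt2.png",np.vstack([np.hstack([cv2.resize(a,(400,300)),np.zeros((300,383,3),np.uint8)]),np.hstack([b,s])]))
print(tcp()[0],tcp()[2]["wrist_force"],tcp()[2]["finger_gap"])
E
```

```text
[ 0.43444532 -0.26511377  0.02865894] [-0.54912841 -0.2990796   6.26240871] 4.6795224290141617e-05
```

View pics/wt2.png

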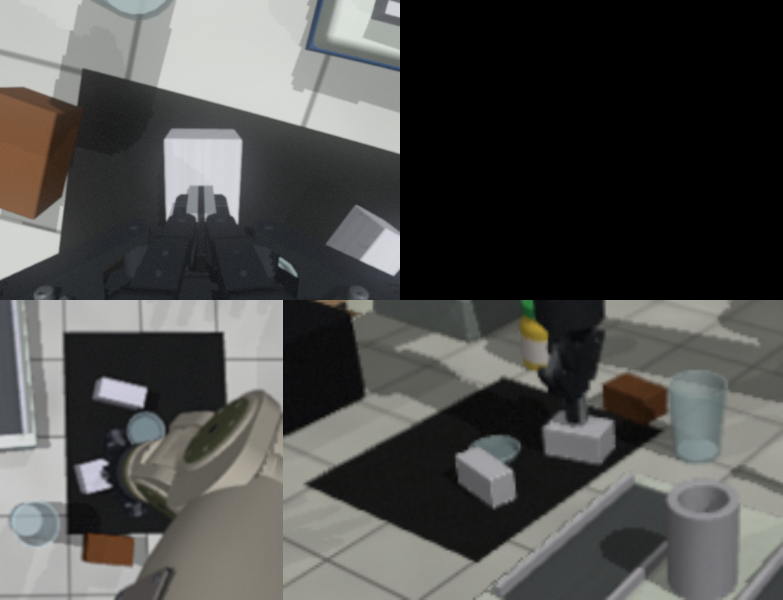

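```bash
python3 - <<'E'
from h import *
for n in("wrist","scene","top"):
    r=cam(n);R=np.array(r["R"])
    if n=="wrist": print("campos",(-R.T@np.array(r["t"])).round(3),"z",R[2].round(3),"up",(-R[1]).round(3))
    p=[.4344,-.2651]
    print(n,proj(r,[[*p,.0097],[*p,.0287],[*p,.036],[*p,.055]]).round(0).tolist())
s=cv2.imread("pics/s2.png")[150:220,170:260];w=cv2.imread("pics/w2.png")[150:330,200:360]
cv2.imwrite("pics/c3.png",np.hstack([cv2.resize(s,(514,400),interpolation=2),cv2.resize(w,(286,400)[:2])[:,:286]]))
E
```

```text
campos [ 0.417 -0.202  0.179] z [ 0.068 -0.254 -0.965] up [-0.244  0.933 -0.263]
wrist [[282.0, 257.0], [282.0, 272.0], [282.0, 279.0], [282.0, 301.0]]
scene [[217.0, 197.0], [217.0, 191.0], [217.0, 189.0], [216.0, 183.0]]
top [[391.0, 224.0], [393.0, 224.0], [394.0, 224.0], [396.0, 223.0]]
```

View pics/c3.png

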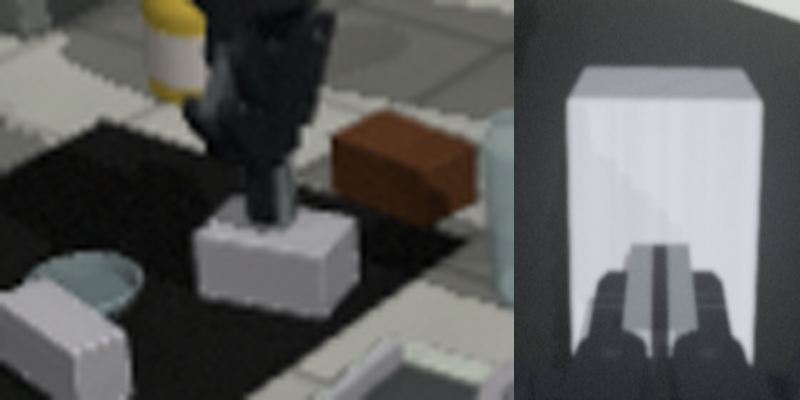

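>>> carry_out(
  steps=[
    [-1, 0, 0, -0.002, 0, 0, 0],
    [-1, 0, 0, -0.002, 0, 0, 0],
    [-1, 0, 0, 0, 0, 0, 0],
  ],
)

```text
clock: 5.28
tcp_pos: [0.4338, -0.2644, 0.0316]
orientation: [-0.0, 0.992, 0.128, 0.0]
wrist_force: [-0.6, -0.1, -0.2]
finger_gap: -0.0003
```

>>> carry_out(
  steps=[
    [-1, 0, 0, -0.015, 0, 0, 0],
    [-1, 0, 0, -0.015, 0, 0, 0],
    [-1, 0, 0, -0.02, 0, 0, 0],
    [-1, 0, 0, -0.02, 0, 0, 0],
    [-1, 0, 0, 0, 0, 0, 0],
  ],
)

```text
clock: 5.9
tcp_pos: [0.4352, -0.2657, 0.1041]
orientation: [0.002, 0.992, 0.128, 0.002]
wrist_force: [-0.3, -0.4, -0.3]
finger_gap: -0.0
```

```bash
python3 - <<'E'
from h import *
w=cam("wrist","w4.png");cam("scene","s4.png")
s=cv2.imread("pics/s4.png")[120:230,150:290];w=cv2.imread("pics/w4.png")
cv2.imwrite("pics/c4.png",np.hstack([cv2.resize(s,(382,300),interpolation=2),cv2.resize(w,(400,300))]))
print(tcp()[0])
E
```

```text
[ 0.43394447 -0.26459361  0.10196116]
```

View pics/c4.png

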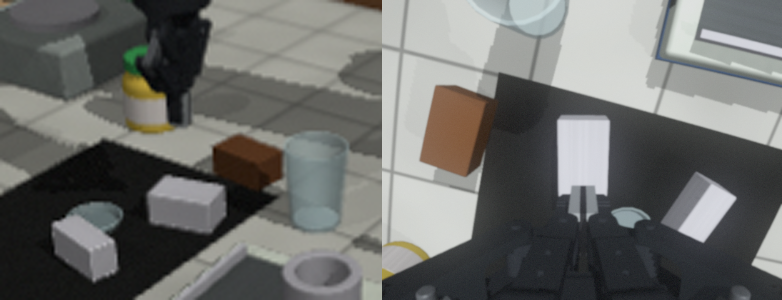

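The pictures show the closed fingertips about 25 mm higher than the stated TCP offset gives. Contact on the 36 mm block top came at a reported z of 0.030, so the true grasp height is the reported z plus about 0.0245. The block hasn't moved. I'll retry lower, watching the force.

>>> carry_out(
  steps=[
    [0.8, 0, 0, 0, 0, 0, 0],
    [0.8, 0, 0, 0, 0, 0, 0],
    [0.8, 0, 0, 0, 0, 0, 0],
    [0.8, 0, 0, 0, 0, 0, 0],
    [0.8, 0, 0, 0, 0, 0, 0],
    [0.8, 0, 0, 0.025, 0, 0, 0],
    [0.8, 0, 0, 0.025, 0, 0, 0],
    [0.8, 0, 0, 0.025, 0, 0, 0],
    [0.8, 0, 0, 0.02, 0, 0, 0],
    [0.8, 0, 0, 0.006, 0, 0, 0],
    [0.8, 0, 0, 0, 0, 0, 0],
  ],
)

```text
clock: 7.38
tcp_pos: [0.4337, -0.2644, 0.0006]
orientation: [-0.0, 0.992, 0.128, -0.0]
wrist_force: [-0.1, -1.2, 0.2]
finger_gap: 0.0767
```

>>> carry_out(
  steps=[
    [0.8, 0, 0, 0.005, 0, 0, 0],
    [0.8, 0, 0, 0, 0, 0, 0],
    [-1, 0, 0, 0, 0, 0, 0],
    [-1, 0, 0, 0, 0, 0, 0],
    [-1, 0, 0, 0, 0, 0, 0],
    [-1, 0, 0, 0, 0, 0, 0],
    [-1, 0, 0, 0, 0, 0, 0],
    [-1, 0, 0, 0, 0, 0, 0],
  ],
)

```text
clock: 8.38
tcp_pos: [0.4343, -0.2647, -0.0038]
orientation: [0.0, 0.992, 0.128, 0.0]
wrist_force: [0.4, 1.9, 5.5]
finger_gap: 0.0432
```

Opening is 43.2 mm, so it is thick and goes in the left well.

>>> carry_out(
  steps=[
    [-1, 0, 0, -0.02, 0, 0, 0],
    [-1, 0, 0, -0.03, 0, 0, 0],
    [-1, 0, 0, -0.03, 0, 0, 0],
    [-1, 0, 0, -0.03, 0, 0, 0],
    [-1, 0, 0, -0.03, 0, 0, 0],
    [-1, 0, 0, -0.02, 0, 0, 0],
    [-1, 0, 0, 0, 0, 0, 0.091],
    [-1, 0, 0, 0, 0, 0, 0.091],
    [-1, 0, 0, 0, 0, 0, 0],
  ],
)

```text
clock: 9.5
tcp_pos: [0.433, -0.2639, 0.1546]
orientation: [-0.001, 0.999, 0.037, -0.001]
wrist_force: [0.9, 0.5, -3.6]
finger_gap: 0.0431
```

```bash
python3 - <<'E'
from h import *
print(tcp()[2]["finger_gap"]);goto([.586,.106,.15],.072)
E
```

```text
0.04312855727043236
turn [-0.0014  0.0018  0.0029]
turn [-2.7000e-03 -2.2000e-03 -3.1386e+00]
shift tool [ 0.1803 -0.3574  0.0048] yaw now 0.0749 tcp [ 0.433  -0.2639  0.1546] q6 0.79 t 9.5
```

>>> carry_out(
  steps=[
    [-1, 0.018, -0.0357, 0, 0, 0, 0],
    [-1, 0.018, -0.0357, 0, 0, 0, 0],
    [-1, 0.018, -0.0357, 0, 0, 0, 0],
    [-1, 0.018, -0.0357, 0, 0, 0, 0],
    [-1, 0.018, -0.0357, 0, 0, 0, 0],
    [-1, 0.018, -0.0357, 0, 0, 0, 0],
    [-1, 0.018, -0.0357, 0, 0, 0, 0],
    [-1, 0.018, -0.0357, 0, 0, 0, 0],
    [-1, 0.018, -0.0357, 0, 0, 0, 0],
    [-1, 0.018, -0.0357, 0, 0, 0, 0],
    [-1, 0, 0, 0, 0, 0, 0],
    [-1, 0, 0, 0, 0, 0, 0],
  ],
)

```text
clock: 11.0
tcp_pos: [0.5861, 0.1048, 0.1546]
orientation: [0.0, 0.999, 0.038, -0.001]
wrist_force: [-0.3, -0.8, -3.1]
finger_gap: 0.0433
```

```bash
python3 - <<'E'
from h import *
r=cam("wrist","w5.png")
print(tcp()[2]["finger_gap"]);goto([.586,.106,.03],.072)
a=.072;c=np.array([.593,.009]);u=np.array([np.cos(a),np.sin(a)]);v=np.array([-u[1],u[0]])
im=cv2.imread("pics/w5.png")
q=proj(r,[[*(c+x*u+y*v),.042] for x,y in((.11,.052),(.11,.142),(-.11,.142),(-.11,.052))]).astype(int)
cv2.polylines(im,[q.reshape(-1,1,2)],True,(0,0,255))
cv2.imwrite("pics/w5.png",im)
E
```

```text
0.0433563936040908
turn [0.0004 0.0018 0.0024]
turn [-2.8000e-03  7.0000e-04 -3.1392e+00]
shift tool [ 0.0002 -0.0018  0.1249] yaw now 0.0744 tcp [0.5861 0.1043 0.1549] q6 1.538 t 11.05
```

View pics/w5.png

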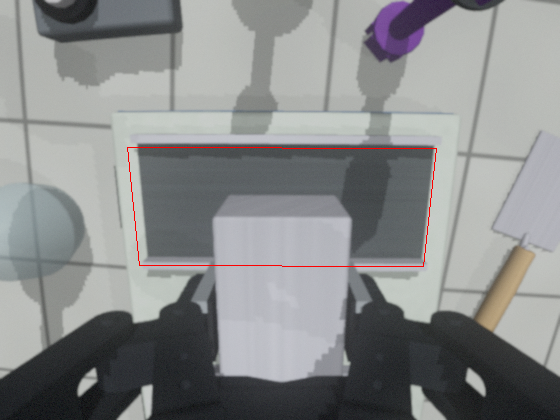

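The well outline matches the picture to within about 3 mm: the channel lies slightly further to +y. I'll shift 4 mm and lower.

>>> carry_out(
  steps=[
    [-1, 0, -0.004, 0.02, 0, 0, 0],
    [-1, 0, 0, 0.025, 0, 0, 0],
    [-1, 0, 0, 0.025, 0, 0, 0],
    [-1, 0, 0, 0.025, 0, 0, 0],
    [-1, 0, 0, 0.02, 0, 0, 0],
    [-1, 0, 0, 0.008, 0, 0, 0],
    [-1, 0, 0, 0, 0, 0, 0],
  ],
)

```text
clock: 11.92
tcp_pos: [0.5862, 0.1081, 0.0324]
orientation: [0.0, 0.999, 0.037, -0.0]
wrist_force: [0.4, -1.0, -3.2]
finger_gap: 0.0435
```

>>> carry_out(
  steps=[
    [-1, 0, 0, 0.004, 0, 0, 0],
    [-1, 0, 0, 0, 0, 0, 0],
  ],
)

```text
clock: 12.18
tcp_pos: [0.5869, 0.1088, 0.0291]
orientation: [0.0, 0.999, 0.037, 0.0]
wrist_force: [0.5, -0.4, -3.4]
finger_gap: 0.0433
```

>>> carry_out(
  steps=[
    [-1, 0, 0, 0.003, 0, 0, 0],
    [-1, 0, 0, 0, 0, 0, 0],
    [-1, 0, 0, 0, 0, 0, 0],
  ],
)

```text
clock: 12.55
tcp_pos: [0.5873, 0.109, 0.0262]
orientation: [0.0, 0.999, 0.037, 0.001]
wrist_force: [0.6, -0.2, 1.3]
finger_gap: 0.0434
```

>>> carry_out(
  steps=[
    [0.6, 0, 0, 0, 0, 0, 0],
    [0.6, 0, 0, 0, 0, 0, 0],
    [0.6, 0, 0, 0, 0, 0, 0],
    [0.6, 0, 0, -0.02, 0, 0, 0],
    [0.6, 0, 0, -0.03, 0, 0, 0],
    [0.6, 0, 0, -0.03, 0, 0, 0],
    [0.6, 0, 0, -0.03, 0, 0, 0],
    [0.6, 0, 0, -0.02, 0, 0, 0],
    [0.6, 0, 0, 0, 0, 0, -0.104],
    [0.6, 0, 0, 0, 0, 0, 0.104],
    [0.6, 0, 0, 0, 0, 0, 0.104],
    [0.6, 0, 0, 0, 0, 0, 0.104],
    [0.6, 0, 0, 0, 0, 0, 0.104],
  ],
)

```text
clock: 14.18
tcp_pos: [0.5865, 0.1088, 0.1555]
orientation: [0.0, 0.993, -0.12, -0.0]
wrist_force: [0.2, 0.3, -0.5]
finger_gap: 0.0683
```

```bash
python3 - <<'E'
from h import *
print(tcp()[2]["finger_gap"]);goto([.556,-.294,.15],-.241)
E
```

```text
0.06831646605079711
turn [ 0.0001  0.0001 -0.0005]
turn [ 2.0000e-04 -2.0000e-04  3.1411e+00]
shift tool [0.0667 0.3985 0.0055] yaw now -0.2415 tcp [0.5865 0.1088 0.1555] q6 1.861 t 14.175
```

>>> carry_out(
  steps=[
    [0.6, 0.0067, 0.0399, 0, 0, 0, 0],
    [0.6, 0.0067, 0.0399, 0, 0, 0, 0],
    [0.6, 0.0067, 0.0399, 0, 0, 0, 0],
    [0.6, 0.0067, 0.0399, 0, 0, 0, 0],
    [0.6, 0.0067, 0.0399, 0, 0, 0, 0],
    [0.6, 0.0067, 0.0399, 0, 0, 0, 0],
    [0.6, 0.0067, 0.0399, 0, 0, 0, 0],
    [0.6, 0.0067, 0.0399, 0, 0, 0, 0],
    [0.6, 0.0067, 0.0399, 0, 0, 0, 0],
    [0.6, 0.0067, 0.0399, 0, 0, 0, 0],
    [0.6, 0, 0, 0, 0, 0, 0],
    [0.6, 0, 0, 0, 0, 0, 0],
  ],
)

```text
clock: 15.68
tcp_pos: [0.5573, -0.2943, 0.1553]
orientation: [-0.0, 0.993, -0.119, -0.0]
wrist_force: [1.1, 0.3, 0.6]
finger_gap: 0.0681
```

```bash
python3 - <<'E'
from h import *
r=cam("wrist","w6.png");t=cam("top","t6.png");goto([.556,-.294,-.004],-.241)
a=-.241;c=np.array([.556,-.294]);u=np.array([np.cos(a),np.sin(a)]);v=np.array([-u[1],u[0]])
im=cv2.imread("pics/w6.png")
q=proj(r,[[*(c+x*u+y*v),.036] for x,y in((.015,.035),(.015,-.035),(-.015,-.035),(-.015,.035))]).astype(int)
cv2.polylines(im,[q.reshape(-1,1,2)],True,(0,0,255))
b=cv2.resize(cv2.imread("pics/t6.png")[90:240,100:400],(560,280),interpolation=2)
cv2.imwrite("pics/c6.png",np.vstack([cv2.resize(im,(427,320)),b[:,:427]]) )
E
```

```text
turn [-0.0004  0.0005  0.0041]
turn [-7.0000e-04 -6.0000e-04 -3.1375e+00]
shift tool [-0.0014  0.0009  0.1596] yaw now -0.2369 tcp [ 0.5576 -0.2935  0.1556] q6 1.196 t 15.775
```

View pics/c6.png

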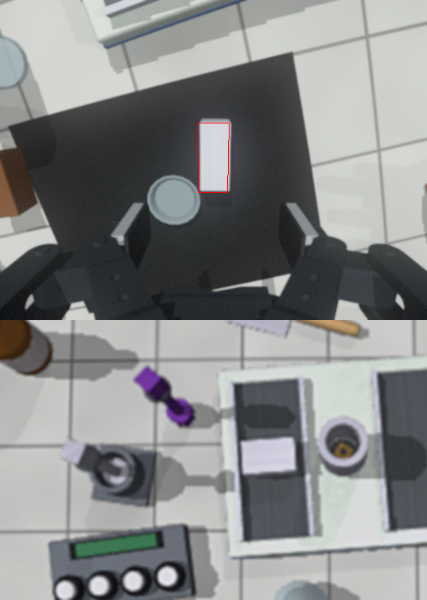

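>>> carry_out(
  steps=[
    [0.6, -0.001, 0, 0.03, 0, 0, 0],
    [0.6, 0, 0, 0.03, 0, 0, 0],
    [0.6, 0, 0, 0.03, 0, 0, 0],
    [0.6, 0, 0, 0.03, 0, 0, 0],
    [0.6, 0, 0, 0.025, 0, 0, 0],
    [0.6, 0, 0, 0.013, 0, 0, 0],
    [0.6, 0, 0, 0, 0, 0, 0],
    [-1, 0, 0, 0, 0, 0, 0],
    [-1, 0, 0, 0, 0, 0, 0],
    [-1, 0, 0, 0, 0, 0, 0],
    [-1, 0, 0, 0, 0, 0, 0],
    [-1, 0, 0, 0, 0, 0, 0],
    [-1, 0, 0, 0, 0, 0, 0],
  ],
)

```text
clock: 17.4
tcp_pos: [0.5577, -0.2951, -0.0009]
orientation: [0.001, 0.993, -0.119, 0.001]
wrist_force: [0.2, 0.6, 6.2]
finger_gap: 0.0294
```

Opening is 29.4 mm, so it is thin and goes in the right well.

>>> carry_out(
  steps=[
    [-1, 0, 0, -0.02, 0, 0, 0],
    [-1, 0, 0, -0.03, 0, 0, 0],
    [-1, 0, 0, -0.03, 0, 0, 0],
    [-1, 0, 0, -0.03, 0, 0, 0],
    [-1, 0, 0, -0.03, 0, 0, 0],
    [-1, 0, 0, -0.01, 0, 0, -0.103],
    [-1, 0, 0, 0, 0, 0, -0.103],
    [-1, 0, 0, 0, 0, 0, -0.103],
    [-1, 0, 0, 0, 0, 0, 0],
    [-1, 0, 0, 0, 0, 0, 0],
  ],
)

```text
clock: 18.65
tcp_pos: [0.5564, -0.2943, 0.1472]
orientation: [-0.0, 0.999, 0.035, -0.0]
wrist_force: [0.3, -0.3, -1.5]
finger_gap: 0.0294
```

```bash
python3 - <<'E'
from h import *
print(tcp()[2]["finger_gap"]);goto([.599,-.087,.15],.074)
E
```

```text
0.029423504118573654
turn [-0.0004  0.0006 -0.0048]
turn [1.0000e-03 7.0000e-04 3.1368e+00]
shift tool [ 0.0569 -0.2039 -0.0027] yaw now 0.0692 tcp [ 0.5564 -0.2943  0.1472] q6 0.888 t 18.65
```

>>> carry_out(
  steps=[
    [-1, 0.0095, -0.034, 0, 0, 0, 0],
    [-1, 0.0095, -0.034, 0, 0, 0, 0],
    [-1, 0.0095, -0.034, 0, 0, 0, 0],
    [-1, 0.0095, -0.034, 0, 0, 0, 0],
    [-1, 0.0095, -0.034, 0, 0, 0, 0],
    [-1, 0.0095, -0.034, 0, 0, 0, 0],
    [-1, 0, 0, 0, 0, 0, 0],
    [-1, 0, 0, 0.02, 0, 0, 0],
    [-1, 0, 0, 0.025, 0, 0, 0],
    [-1, 0, 0, 0.025, 0, 0, 0],
    [-1, 0, 0, 0.025, 0, 0, 0],
    [-1, 0, 0, 0.018, 0, 0, 0],
    [-1, 0, 0, 0, 0, 0, 0],
    [-1, 0, 0, 0, 0, 0, 0],
  ],
)

```text
clock: 20.4
tcp_pos: [0.5995, -0.0876, 0.0353]
orientation: [0.0, 0.999, 0.035, 0.0]
wrist_force: [0.6, 0.1, -0.9]
finger_gap: 0.0292
```

>>> carry_out(
  steps=[
    [-1, 0, 0, 0.003, 0, 0, 0],
    [-1, 0, 0, 0, 0, 0, 0],
    [-1, 0, 0, 0, 0, 0, 0],
  ],
)

```text
clock: 20.78
tcp_pos: [0.5992, -0.087, 0.032]
orientation: [0.0, 0.999, 0.035, 0.0]
wrist_force: [-0.4, 0.3, -2.5]
finger_gap: 0.0289
```

>>> carry_out(
  steps=[
    [-1, 0, 0, 0.003, 0, 0, 0],
    [-1, 0, 0, 0, 0, 0, 0],
    [-1, 0, 0, 0, 0, 0, 0],
  ],
)

```text
clock: 21.15
tcp_pos: [0.5995, -0.087, 0.029]
orientation: [0.0, 0.999, 0.036, 0.0]
wrist_force: [0.3, 0.7, 2.3]
finger_gap: 0.0294
```

>>> carry_out(
  steps=[
    [0.3, 0, 0, 0, 0, 0, 0],
    [0.3, 0, 0, 0, 0, 0, 0],
    [0.3, 0, 0, 0, 0, 0, 0],
    [0.3, 0, 0, -0.02, 0, 0, 0],
    [0.3, 0, 0, -0.03, 0, 0, 0],
    [0.3, 0, 0, -0.04, 0, 0, 0],
    [0.3, 0, 0, -0.04, 0, 0, 0],
    [0.3, 0, 0, -0.04, 0, 0, 0],
    [0.3, 0, 0, -0.04, 0, 0, 0],
    [0.3, 0, -0.035, 0, 0, 0, 0],
    [0.3, 0, -0.035, 0, 0, 0, 0],
    [0.3, 0, 0, 0, 0.133, 0, 0],
    [0.3, 0, 0, 0, 0.133, 0, 0],
    [0.3, 0, 0, 0, 0, 0, 0],
    [0.3, 0, 0, 0, 0, 0, 0],
  ],
)

```text
clock: 23.02
tcp_pos: [0.594, -0.0172, 0.2384]
orientation: [-0.132, 0.991, 0.035, -0.005]
wrist_force: [1.0, 1.1, -0.6]
finger_gap: 0.0555
```

```bash
python3 - <<'E'
from h import *
import json
r=cam("wrist","w7.png");cam("top","t7.png");goto([.595,-.015,.24],.074)
json.dump({k:np.array(r[k]).tolist() for k in("K","dist","R","t")},open("w7.json","w"))
p=proj(r,[[.593,.009,.12],[.593,.009,.046]]);print(p)
u,v=p[1].astype(int)
im=cv2.imread("pics/w7.png");cv2.imwrite("pics/c7.png",np.hstack([cv2.resize(im[max(v-60,0):v+60,u-60:u+60],(480,480),interpolation=2),cv2.resize(im,(320,480))]));print(u,v)
E
```

```text
turn [-0.2648 -0.0007 -0.002 ]
turn [-1.1000e-03  4.1450e-01  3.1121e+00]
shift tool [ 0.0011 -0.0017 -0.0007] yaw now 0.0719 tcp [ 0.5941 -0.0165  0.2389] q6 1.195 t 23.125
[[282.5061399  215.24550338]
 [282.15576418 215.86922901]]
282 215
```

View pics/c7.png

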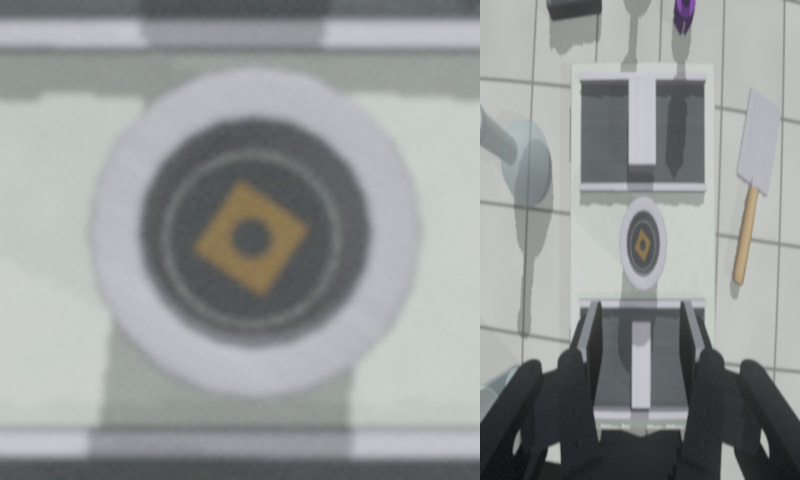

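```bash
python3 - <<'E'
from h import *
import json
r=json.load(open("w7.json"))
f=lambda L:[(222+x/4,155+y/4) for x,y in L]
N=ray(r,f([(242,180),(308,232),(263,297),(195,245)]),.046)
print("nut",N.mean(0),"edges",np.linalg.norm(np.roll(N,-1,0)-N,axis=1),"edge yaw mod90",[round(float((np.arctan2(*(np.roll(N,-1,0)-N)[i][[1,0]])+np.pi/4)%(np.pi/2)-np.pi/4),3) for i in range(4)])
print("hub",ray(r,f([(255,231)]),.12),"bore",ray(r,f([(252,238)]),.046))
goto([.568,.314,.24],-.32)
E
```

```text
nut [0.595653   0.01039184 0.046     ] edges [0.02026757 0.01906912 0.02064607 0.0193473 ] edge yaw mod90 [-0.597, -0.535, -0.582, -0.555]
hub [[0.5953363  0.01107581 0.12      ]] bore [[0.59564375 0.01051142 0.046     ]]
turn [-0.2615  0.0514  0.3897]
turn [-0.0715 -0.3635 -2.7281]
shift tool [-0.0022 -0.3202  0.0857] yaw now 0.0719 tcp [ 0.5941 -0.0165  0.2389] q6 1.195 t 23.125
```

>>> carry_out(
  steps=[
    [0.3, 0, 0, 0, -0.132, 0, 0],
    [0.3, 0, 0, 0, -0.132, 0, 0],
    [0.3, 0, -0.0413, 0, 0, 0, 0],
    [0.3, 0, -0.0413, 0, 0, 0, 0],
    [0.3, 0, -0.0413, 0, 0, 0, 0],
    [0.3, 0, -0.0413, 0, 0, 0, 0],
    [0.3, 0, -0.0413, 0, 0, 0, 0],
    [0.3, 0, -0.0413, 0, 0, 0, 0],
    [0.3, 0, -0.0413, 0, 0, 0, 0],
    [0.3, 0, -0.0413, 0, 0, 0, 0],
  ],
)

```text
clock: 24.38
tcp_pos: [0.5699, 0.3148, 0.2399]
orientation: [-0.001, 0.999, 0.036, 0.001]
wrist_force: [0.5, 0.1, -0.7]
finger_gap: 0.0556
```

>>> carry_out(
  steps=[
    [0.3, 0, 0, 0, 0, 0, -0.153],
    [0.3, 0, 0, 0, 0, 0, -0.153],
    [0.3, 0, 0, 0, 0, 0, -0.153],
    [0.3, 0, 0, 0, 0, 0, -0.153],
    [0.3, 0, 0, 0, 0, 0, -0.153],
    [0.3, 0, 0, 0, 0, 0, -0.153],
    [0.3, 0, 0, 0, 0, 0, -0.153],
    [0.3, 0, 0, 0, 0, 0, -0.153],
    [0.3, 0, 0, 0, 0, 0, -0.153],
    [0.3, 0, 0, 0, 0, 0, -0.153],
    [0.3, 0, 0, 0, 0, 0, -0.153],
    [0.3, 0, 0, 0, 0, 0, -0.153],
    [0.3, 0, 0, 0, 0, 0, -0.153],
    [0.3, 0, 0, 0, 0, 0, -0.153],
    [0.3, 0, 0, 0, 0, 0, -0.153],
    [0.3, 0, 0, 0, 0, 0, -0.153],
    [0.3, 0, 0, 0, 0, 0, -0.153],
    [0.3, 0, 0, 0, 0, 0, -0.153],
    [0.3, 0, 0, 0, 0, 0, 0],
  ],
)

```text
clock: 26.75
tcp_pos: [0.5701, 0.3133, 0.2397]
orientation: [0.0, 0.158, 0.987, 0.001]
wrist_force: [0.3, 0.5, -0.1]
finger_gap: 0.0556
```

```bash
python3 - <<'E'
from h import *
import json
r=cam("wrist","w8.png");goto([.568,.314,.24],2.82)
json.dump({k:np.array(r[k]).tolist() for k in("K","dist","R","t")},open("w8.json","w"))
print(proj(r,[[.568,.314,.197],[.568,.314,.06],[.568,.314,.01]]))
E
```

```text
turn [0.002  0.0001 0.0032]
turn [-1.0000e-04  3.2000e-03 -3.1384e+00]
shift tool [ 0.0024  0.0001 -0.0003] yaw now 2.8232 tcp [0.5702 0.3132 0.2397] q6 -0.874 t 26.8
[[284.97994486 242.22382034]
 [283.81677046 193.83628106]
 [283.59128114 184.4829441 ]]
```

View pics/w8.png

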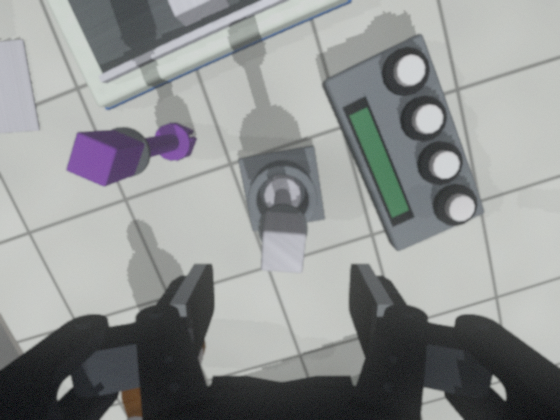

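```bash
python3 - <<'E'
from h import *
import json
r=json.load(open("w8.json"))
g=cv2.cvtColor(cv2.imread("pics/w8.png"),cv2.COLOR_BGR2HSV)
m=((g[:,:,2]>165)).astype(np.uint8);m[:222]=0;m[285:]=0;m[:,:250]=0;m[:,318:]=0
# head top brightness
print(g[250,240:330:6,2],g[200:290:6,284,2])
for lo in(170,185):
    n,l,s,c=cv2.connectedComponentsWithStats(((g[:,:,2]>lo)*(m>0)).astype(np.uint8))
    i=l[250,284]; 
    if i: 
        cn=cv2.findContours((l==i).astype(np.uint8),0,1)[0][0];b=cv2.boxPoints(cv2.minAreaRect(cn));print(s[i],b.round(1).tolist())
P=ray(r,[(265,231),(306,236),(302,271),(262,270)],.197)
e=np.roll(P,-1,0)-P
print(P.round(4).tolist(),P.mean(0),np.linalg.norm(e,axis=1),((np.arctan2(e[:,1],e[:,0])+np.pi/4)%(np.pi/2)-np.pi/4).round(3))
E
python3 - <<'E'
import cv2
im=cv2.imread("pics/w8.png")[170:290,220:340];cv2.imwrite("pics/c8.png",cv2.resize(im,(600,600),interpolation=2))
E
```

```text
[193 196 195 194 189 197 200 196 192 195 192 192 188 163 161] [106  83  91 106 109 110 191 192 192 202 199 196 195 200 200]
[ 250  222   68   63 3369] [[250.0, 222.0], [317.0, 222.0], [317.0, 284.0], [250.0, 284.0]]
[ 250  222   68   63 2794] [[250.0, 222.0], [317.0, 222.0], [317.0, 284.0], [250.0, 284.0]]
[[0.5764, 0.3044, 0.197], [0.5559, 0.3142, 0.197], [0.5641, 0.3333, 0.197], [0.5855, 0.3257, 0.197]] [0.57048162 0.31941181 0.197     ] [0.02274646 0.02088969 0.02265358 0.02316453] [-0.443 -0.407 -0.343 -0.402]
```

View pics/c8.png

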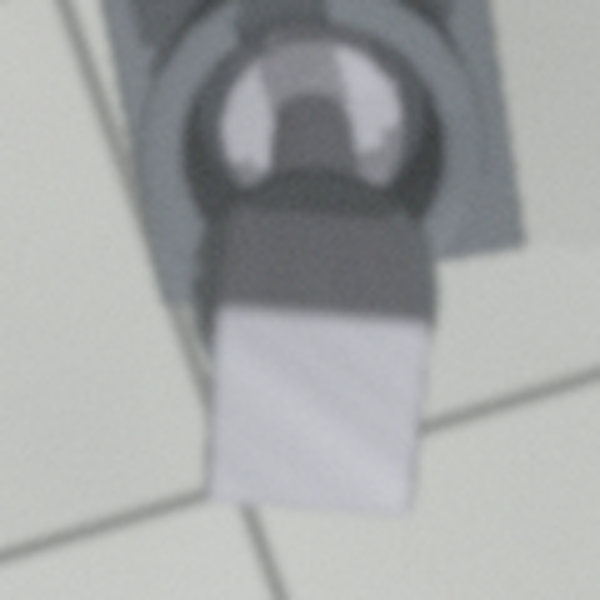

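>>> carry_out(
  steps=[
    [0.3, 0.0017, 0.005, 0, 0, 0, 0],
    [0.3, 0, 0, 0, 0, 0, 0.1485],
    [0.3, 0, 0, 0, 0, 0, 0.1485],
    [0.3, 0, 0, 0, 0, 0, 0.1485],
    [0.3, 0, 0, 0, 0, 0, 0.1485],
    [0.3, 0, 0, 0, 0, 0, 0.1485],
    [0.3, 0, 0, 0, 0, 0, 0.1485],
    [0.3, 0, 0, 0, 0, 0, 0.1485],
    [0.3, 0, 0, 0, 0, 0, 0.1485],
    [0.3, 0, 0, 0, 0, 0, 0.1485],
    [0.3, 0, 0, 0, 0, 0, 0.1485],
    [0.3, 0, 0, 0, 0, 0, 0.1485],
    [0.3, 0, 0, 0, 0, 0, 0],
  ],
)

```text
clock: 28.42
tcp_pos: [0.5706, 0.3181, 0.2392]
orientation: [-0.001, 0.828, 0.561, 0.001]
wrist_force: [-0.2, -0.5, -0.1]
finger_gap: 0.0556
```

```bash
python3 - <<'E'
from h import *
goto([.5703,.3185,.1505],1.19)
E
```

```text
turn [-0.0007 -0.0018  0.0023]
turn [ 2.8000e-03 -1.1000e-03 -3.1393e+00]
shift tool [ 0.0001 -0.0003  0.0887] yaw now 1.1923 tcp [0.5706 0.3181 0.2392] q6 0.764 t 28.425
```

>>> carry_out(
  steps=[
    [0.3, 0, 0, 0.02, 0, 0, 0],
    [0.3, 0, 0, 0.02, 0, 0, 0],
    [0.3, 0, 0, 0.02, 0, 0, 0],
    [0.3, 0, 0, 0.015, 0, 0, 0],
    [0.3, 0, 0, 0.0135, 0, 0, 0],
    [0.3, 0, 0, 0, 0, 0, 0],
    [0.1, 0, 0, 0, 0, 0, 0],
    [-0.1, 0, 0, 0, 0, 0, 0],
    [-0.3, 0, 0, 0, 0, 0, 0],
    [-1, 0, 0, 0, 0, 0, 0],
    [-1, 0, 0, 0, 0, 0, 0],
    [-1, 0, 0, 0, 0, 0, 0],
  ],
  grip_force=25,
)

```text
clock: 29.92
tcp_pos: [0.5709, 0.3183, 0.1513]
orientation: [-0.001, 0.828, 0.561, 0.001]
wrist_force: [0.3, 1.0, 3.3]
finger_gap: 0.0236
```

>>> carry_out(
  steps=[
    [0.3, 0, 0, 0, 0, 0, 0],
    [0.3, 0, 0, 0, 0, 0, 0],
    [0.3, 0, 0, 0, 0, 0, 0],
    [0.3, 0, 0, 0, 0, 0, -0.1428],
    [0.3, 0, 0, 0, 0, 0, -0.1428],
    [0.3, 0, 0, 0, 0, 0, -0.1428],
    [0.3, 0, 0, 0, 0, 0, -0.1428],
    [0.3, 0, 0, 0, 0, 0, -0.1428],
    [0.3, 0, 0, 0, 0, 0, -0.1428],
    [0.3, 0, 0, 0, 0, 0, -0.1428],
    [0.3, 0, 0, 0, 0, 0, -0.1428],
    [0.3, 0, 0, 0, 0, 0, -0.1428],
    [0.3, 0, 0, 0, 0, 0, -0.1428],
    [0.3, 0, 0, 0, 0, 0, -0.1428],
    [0.3, 0, 0, 0, 0, 0, 0],
  ],
)

```text
clock: 31.8
tcp_pos: [0.5705, 0.3179, 0.1505]
orientation: [-0.0, 0.189, 0.982, 0.001]
wrist_force: [-0.5, 0.1, -0.3]
finger_gap: 0.0555
```

>>> carry_out(
  steps=[
    [0.1, 0, 0, 0, 0, 0, 0],
    [-0.1, 0, 0, 0, 0, 0, 0],
    [-0.3, 0, 0, 0, 0, 0, 0],
    [-1, 0, 0, 0, 0, 0, 0],
    [-1, 0, 0, 0, 0, 0, 0],
    [-1, 0, 0, 0, 0, 0, 0],
  ],
  grip_force=80,
)

```text
clock: 32.55
tcp_pos: [0.5707, 0.318, 0.1509]
orientation: [-0.0, 0.189, 0.982, 0.001]
wrist_force: [-0.0, 0.5, 2.1]
finger_gap: 0.0233
```

```bash
python3 - <<'E'
from h import *
goto([.568,.314,.1505],2.76);print(tcp()[2]["wrist_force"],tcp()[2]["finger_gap"],tcp()[2]["ft_torque"])
E
```

```text
turn [ 0.002  -0.0005  0.0021]
turn [ 7.0000e-04  3.1000e-03 -3.1395e+00]
shift tool [ 0.0011 -0.0047  0.0004] yaw now 2.7621 tcp [0.5707 0.318  0.1509] q6 -0.807 t 32.55
[-0.02291719  0.5420181   2.13020036] 0.02332710356137675 [ 0.02303646 -0.08724357 -0.03272798]
```

>>> carry_out(
  steps=[
    [-1, 0, 0, -0.015, 0, 0, 0],
    [-1, 0, 0, -0.025, 0, 0, 0],
    [-1, 0, 0, -0.03, 0, 0, 0],
    [-1, 0, 0, -0.03, 0, 0, 0],
    [-1, 0, 0, -0.025, 0, 0, 0],
    [-1, 0, 0, -0.015, 0, 0, 0],
    [-1, 0, 0, 0, 0, 0, 0.094],
    [-1, 0, 0, 0, 0, 0, 0.094],
    [-1, 0, 0, 0, 0, 0, 0],
    [-1, 0, 0, 0, 0, 0, 0],
  ],
)

```text
clock: 33.8
tcp_pos: [0.5704, 0.3176, 0.2907]
orientation: [-0.001, 0.279, 0.96, 0.001]
wrist_force: [-0.4, 0.1, -4.0]
finger_gap: 0.0232
```

```bash
python3 - <<'E'
from h import *
goto([.5955,.0108,.29],2.575);print(tcp()[2]["wrist_force"],tcp()[2]["finger_gap"],tcp()[2]["ft_torque"])
E
```

```text
turn [ 0.0011 -0.0014  0.0008]
turn [ 2.3000e-03  1.7000e-03 -3.1408e+00]
shift tool [-1.856e-01 -2.456e-01  2.000e-04] yaw now 2.5758 tcp [0.5704 0.3176 0.2907] q6 -0.621 t 33.8
[-0.42068678  0.08801952 -4.01561872] 0.023194958204571358 [ 0.01257534  0.00495211 -0.01589355]
```

>>> carry_out(
  steps=[
    [-1, -0.0206, -0.0273, 0, 0, 0, 0],
    [-1, -0.0206, -0.0273, 0, 0, 0, 0],
    [-1, -0.0206, -0.0273, 0, 0, 0, 0],
    [-1, -0.0206, -0.0273, 0, 0, 0, 0],
    [-1, -0.0206, -0.0273, 0, 0, 0, 0],
    [-1, -0.0206, -0.0273, 0, 0, 0, 0],
    [-1, -0.0206, -0.0273, 0, 0, 0, 0],
    [-1, -0.0206, -0.0273, 0, 0, 0, 0],
    [-1, -0.0206, -0.0273, 0, 0, 0, 0],
    [-1, 0, 0, 0, 0, 0, 0],
    [-1, 0, 0, 0, 0, 0, 0],
  ],
)

```text
clock: 35.17
tcp_pos: [0.5948, 0.011, 0.2902]
orientation: [-0.001, 0.28, 0.96, 0.001]
wrist_force: [0.6, -0.1, -3.7]
finger_gap: 0.0232
```

```bash
python3 - <<'E'
from h import *
t=cam("scene","s9.png");w=cam("wrist","w9.png");T=cam("top","t9.png");goto([.5955,.0108,.19],2.575)
P=tcp()[0];b=[P[0],P[1],.149]
for n,r in(("scene",t),("wrist",w),("top",T)): print(n,proj(r,[b,[.5955,.0108,.12]]).round(1).tolist())
s=cv2.imread("pics/s9.png")[150:290,200:340];k=cv2.imread("pics/w9.png")
cv2.imwrite("pics/c9.png",np.hstack([cv2.resize(s,(420,420),interpolation=2),k[:,100:480]]))
E
```

```text
turn [ 0.0017 -0.0013  0.0009]
turn [ 2.0000e-03  2.6000e-03 -3.1407e+00]
shift tool [-0.0013 -0.0006  0.1002] yaw now 2.5759 tcp [0.5948 0.0118 0.2902] q6 -1.121 t 35.325
scene [[267.2, 207.2], [266.6, 218.6]]
wrist [[281.4, 203.5], [280.1, 195.7]]
top [[282.7, 151.9], [283.2, 154.1]]
```

View pics/c9.png

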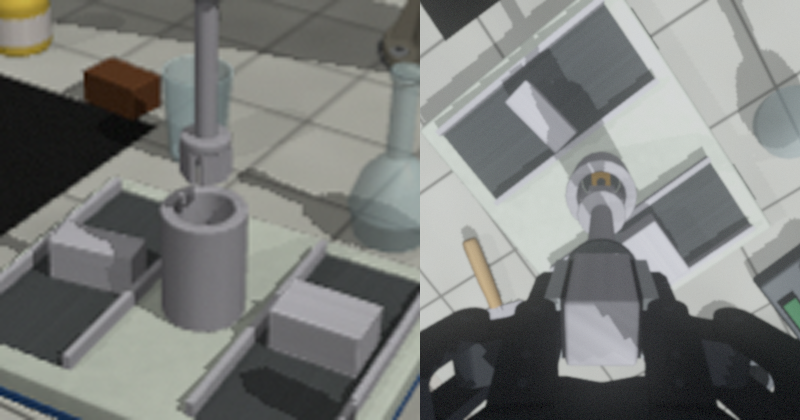

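>>> carry_out(
  steps=[
    [-1, -0.0005, -0.0005, 0.015, 0, 0, 0],
    [-1, 0, 0, 0.012, 0, 0, 0],
    [-1, 0, 0, 0.01, 0, 0, 0],
    [-1, 0, 0, 0.01, 0, 0, 0],
    [-1, 0, 0, 0, 0, 0, 0],
  ],
)

```text
clock: 35.95
tcp_pos: [0.5944, 0.0103, 0.2419]
orientation: [-0.001, 0.28, 0.96, 0.001]
wrist_force: [-1.1, -0.6, -3.5]
finger_gap: 0.0234
```

>>> carry_out(
  steps=[
    [-1, 0, 0, 0.013, 0, 0, 0],
    [-1, 0, 0, 0.013, 0, 0, 0],
    [-1, 0, 0, 0.013, 0, 0, 0],
    [-1, 0, 0, 0.008, 0, 0, 0],
    [-1, 0, 0, 0, 0, 0, 0],
  ],
)

```text
clock: 36.58
tcp_pos: [0.5945, 0.0104, 0.1952]
orientation: [-0.001, 0.28, 0.96, 0.001]
wrist_force: [-0.0, -0.6, -3.1]
finger_gap: 0.0229
```

Inside the bore with no contact. Now onto the nut.

>>> carry_out(
  steps=[
    [-1, 0, 0, 0.005, 0, 0, 0],
    [-1, 0, 0, 0.005, 0, 0, 0],
    [-1, 0, 0, 0, 0, 0, 0],
  ],
)

```text
clock: 36.95
tcp_pos: [0.5948, 0.0104, 0.1857]
orientation: [-0.001, 0.28, 0.96, 0.001]
wrist_force: [-0.6, 0.3, -3.5]
finger_gap: 0.023
```

>>> carry_out(
  steps=[
    [-1, 0, 0, 0.004, 0, 0, 0],
    [-1, 0, 0, 0.003, 0, 0, 0],
    [-1, 0, 0, 0, 0, 0, 0],
  ],
)

```text
clock: 37.33
tcp_pos: [0.5948, 0.0104, 0.1788]
orientation: [-0.001, 0.28, 0.96, 0.001]
wrist_force: [-0.9, 0.6, -2.7]
finger_gap: 0.0235
```

>>> carry_out(
  steps=[
    [-1, 0, 0, 0.003, 0, 0, 0],
    [-1, 0, 0, 0.003, 0, 0, 0],
    [-1, 0, 0, 0, 0, 0, 0],
  ],
)

```text
clock: 37.7
tcp_pos: [0.5948, 0.0104, 0.1728]
orientation: [-0.001, 0.28, 0.96, 0.001]
wrist_force: [-0.2, -0.3, -2.9]
finger_gap: 0.0232
```

>>> carry_out(
  steps=[
    [-1, 0, 0, 0, 0, 0, 0.1],
    [-1, 0, 0, 0, 0, 0, 0.1],
    [-1, 0, 0, 0, 0, 0, 0.1],
    [-1, 0, 0, 0, 0, 0, 0.1],
    [-1, 0, 0, 0, 0, 0, 0.1],
  ],
)

```text
clock: 38.33
tcp_pos: [0.5944, 0.0106, 0.173]
orientation: [-0.001, 0.51, 0.86, 0.001]
wrist_force: [-0.6, 0.8, -3.4]
finger_gap: 0.0234
```

```bash
python3 - <<'E'
from h import *
goto([.5955,.0108,.172],-.09);s=tcp()[2];print(s["wrist_force"],s["finger_gap"],s["ft_torque"])
E
```

```text
turn [-3.0000e-03 -1.4000e-03  2.1615e+00]
turn [ 0.0011 -0.0026 -0.9801]
shift tool [-0.0004  0.0011  0.001 ] yaw now 2.0715 tcp [0.5944 0.0106 0.173 ] q6 -0.619 t 38.325
[-0.59805802  0.76131597 -3.3791432 ] 0.023361432979621052 [0.18291945 0.43534288 0.14309095]
```

>>> carry_out(
  steps=[
    [-1, 0, 0, 0, 0, 0, 0.1],
    [-1, 0, 0, 0, 0, 0, 0.1],
    [-1, 0, 0, 0, 0, 0, 0.1],
    [-1, 0, 0, 0, 0, 0, 0.1],
    [-1, 0, 0, 0, 0, 0, 0.1],
    [-1, 0, 0, 0, 0, 0, 0.1],
    [-1, 0, 0, 0, 0, 0, 0.1],
    [-1, 0, 0, 0, 0, 0, 0.1],
    [-1, 0, 0, 0, 0, 0, 0.1],
    [-1, 0, 0, 0, 0, 0, 0.1],
    [-1, 0, 0, 0, 0, 0, 0.1],
    [-1, 0, 0, 0, 0, 0, 0.1],
    [-1, 0, 0, 0, 0, 0, 0.1],
    [-1, 0, 0, 0, 0, 0, 0.1],
    [-1, 0, 0, 0, 0, 0, 0.1],
    [-1, 0, 0, 0, 0, 0, 0.1],
    [-1, 0, 0, 0, 0, 0, 0.1],
    [-1, 0, 0, 0, 0, 0, 0.1],
    [-1, 0, 0, 0, 0, 0, 0.1],
  ],
)

```text
clock: 40.7
tcp_pos: [0.595, 0.0116, 0.173]
orientation: [-0.002, 0.996, 0.086, 0.0]
wrist_force: [0.5, 2.4, -4.6]
finger_gap: 0.0232
```

```bash
cat > st.py <<'E'
from h import *
goto([.5955,.0108,.172],-.09);s=tcp()[2];print(s["wrist_force"],s["finger_gap"],s["ft_torque"])
E
python3 st.py
```

```text
turn [-4.400e-03  1.000e-04  2.621e-01]
turn [-2.0000e-04 -6.3000e-03 -2.8795e+00]
shift tool [0.0004 0.0009 0.001 ] yaw now 0.1721 tcp [0.595  0.0116 0.173 ] q6 1.281 t 40.7
[ 0.50836826  2.36065063 -4.62536281] 0.02323655598881314 [ 0.90856185 -0.09919436  0.17019765]
```

Torque is still at friction level (0.17 N m). I'll continue in small steps until the stop.

>>> carry_out(
  steps=[
    [-1, 0, 0, 0, 0, 0, 0.06],
    [-1, 0, 0, 0, 0, 0, 0.06],
    [-1, 0, 0, 0, 0, 0, 0.06],
    [-1, 0, 0, 0, 0, 0, 0.06],
    [-1, 0, 0, 0, 0, 0, 0],
  ],
)

```text
clock: 41.32
tcp_pos: [0.5951, 0.0114, 0.173]
orientation: [-0.002, 0.999, -0.032, -0.0]
wrist_force: [0.7, 3.5, -4.9]
finger_gap: 0.0233
```

```bash
python3 st.py
```

```text
turn [-0.0039  0.0003  0.0256]
turn [-5.000e-04 -6.100e-03 -3.116e+00]
shift tool [0.0004 0.0005 0.001 ] yaw now -0.0644 tcp [0.5951 0.0114 0.173 ] q6 1.517 t 41.325
[ 0.66875407  3.51599239 -4.92235247] 0.023250638422329564 [ 1.0662388  -0.26080405  0.07513669]
```

>>> carry_out(
  steps=[
    [-1, 0, 0, 0, 0, 0, 0.05],
    [-1, 0, 0, 0, 0, 0, 0.05],
    [-1, 0, 0, 0, 0, 0, 0],
  ],
)

```text
clock: 41.7
tcp_pos: [0.5952, 0.0112, 0.173]
orientation: [-0.002, 0.997, -0.082, -0.0]
wrist_force: [2.2, 4.2, -4.9]
finger_gap: 0.0233
```

```bash
python3 st.py
```

```text
turn [-0.0035  0.0004 -0.0737]
turn [6.0000e-04 5.4000e-03 3.0678e+00]
shift tool [0.0004 0.0003 0.001 ] yaw now -0.1637 tcp [0.5952 0.0112 0.173 ] q6 1.617 t 41.7
[ 2.23267322  4.22004163 -4.89900455] 0.023341870049036862 [ 1.30386636 -0.35769611  0.06026053]
```

>>> carry_out(
  steps=[
    [-1, 0, 0, 0, 0, 0, 0.05],
    [-1, 0, 0, 0, 0, 0, 0.05],
    [-1, 0, 0, 0, 0, 0, 0],
  ],
)

```text
clock: 42.08
tcp_pos: [0.5952, 0.011, 0.173]
orientation: [-0.002, 0.991, -0.131, -0.0]
wrist_force: [1.0, 4.4, -5.1]
finger_gap: 0.0231
```

```bash
python3 st.py
```

```text
turn [-0.0032  0.0006 -0.1735]
turn [8.0000e-04 4.8000e-03 2.9681e+00]
shift tool [0.0004 0.0001 0.001 ] yaw now -0.2635 tcp [0.5952 0.011  0.173 ] q6 1.716 t 42.075
[ 0.9804169   4.37228458 -5.12594392] 0.023057725909352296 [ 1.56290529 -0.37770161  0.09480918]
```

>>> carry_out(
  steps=[
    [-1, 0, 0, 0, 0, 0, 0.05],
    [-1, 0, 0, 0, 0, 0, 0.05],
  ],
)

```text
clock: 42.32
tcp_pos: [0.5951, 0.0108, 0.1731]
orientation: [-0.001, 0.984, -0.181, -0.0]
wrist_force: [0.8, 3.9, -5.2]
finger_gap: 0.0229
```

```bash
python3 st.py
```

```text
turn [-0.0026  0.0006 -0.2735]
turn [8.0000e-04 3.7000e-03 2.8681e+00]
shift tool [ 0.0003 -0.0001  0.0011] yaw now -0.3635 tcp [0.5951 0.0108 0.1731] q6 1.816 t 42.325
[ 0.80085621  3.91993234 -5.20986266] 0.022928621098935786 [ 1.24673763 -0.32418393  0.90445704]
```

>>> carry_out(
  steps=[
    [-1, 0, 0, 0, 0, 0, 0.05],
    [-1, 0, 0, 0, 0, 0, 0.05],
  ],
)

```text
clock: 42.58
tcp_pos: [0.5951, 0.0109, 0.1732]
orientation: [-0.001, 0.974, -0.229, -0.0]
wrist_force: [1.0, 3.8, -5.1]
finger_gap: 0.0229
```

```bash
python3 st.py
```

```text
turn [-0.0023  0.0007 -0.3714]
turn [1.0000e-03 3.2000e-03 2.7702e+00]
shift tool [ 0.0004 -0.0001  0.0012] yaw now -0.4614 tcp [0.5951 0.0109 0.1732] q6 1.914 t 42.575
[ 0.95509534  3.77036415 -5.10500418] 0.022927396768528584 [ 1.22437744 -0.24041764  2.03729246]
```

The torque rose to 2 N m, so the nut is at its stop. Hold briefly, then unwind the load.

>>> carry_out(
  steps=[
    [-1, 0, 0, 0, 0, 0, 0],
    [-1, 0, 0, 0, 0, 0, 0],
    [-1, 0, 0, 0, 0, 0, -0.05],
    [-1, 0, 0, 0, 0, 0, -0.05],
    [-1, 0, 0, 0, 0, 0, -0.05],
    [-1, 0, 0, 0, 0, 0, -0.05],
    [-1, 0, 0, 0, 0, 0, 0],
  ],
)

```text
clock: 43.45
tcp_pos: [0.5952, 0.0104, 0.1733]
orientation: [-0.001, 0.991, -0.133, -0.0]
wrist_force: [0.9, 4.5, -4.1]
finger_gap: 0.0235
```

```bash
python3 st.py
```

```text
turn [-0.0024  0.0002 -0.1767]
turn [4.0000e-04 3.5000e-03 2.9649e+00]
shift tool [ 0.0002 -0.0005  0.0013] yaw now -0.2667 tcp [0.5952 0.0104 0.1733] q6 1.719 t 43.45
[ 0.9179355   4.51370231 -4.09953017] 0.023512415221991653 [ 1.54836024 -0.29203565  0.01500266]
```

>>> carry_out(
  steps=[
    [-1, 0, 0, -0.01, 0, 0, 0],
    [-1, 0, 0, -0.015, 0, 0, 0],
    [-1, 0, 0, -0.02, 0, 0, 0],
    [-1, 0, 0, -0.025, 0, 0, 0],
    [-1, 0, 0, -0.025, 0, 0, 0],
    [-1, 0, 0, -0.022, 0, 0, 0],
    [-1, 0, 0, 0, 0, 0, 0],
  ],
)

```text
clock: 44.32
tcp_pos: [0.5961, 0.009, 0.2934]
orientation: [0.0, 0.991, -0.133, 0.002]
wrist_force: [0.9, -0.3, -3.6]
finger_gap: 0.0231
```

```bash
python3 - <<'E'
from h import *
w=cam("wrist","w10.png");cam("top","t10.png");cam("scene","s10.png")
p=proj(w,[[.5955,.0108,.12],[.5955,.0108,.046]]);print(p)
goto([.569,.316,.29],-.38);s=tcp()[2];print(s["wrist_force"],s["finger_gap"],s["ft_torque"])
u,v=p[1].astype(int);im=cv2.imread("pics/w10.png")
T=cv2.imread("pics/t10.png")[135:180,262:307]
cv2.imwrite("pics/c10.png",np.hstack([cv2.resize(im[max(0,v-50):v+50,u-50:u+50],(400,400),interpolation=2),cv2.resize(T,(400,400),interpolation=2)]))
E
```

```text
[[278.96110807 192.5382939 ]
 [278.88844677 179.45208729]]
turn [-0.0007  0.0014  0.1138]
turn [-2.1000e-03 -1.0000e-03 -3.0278e+00]
shift tool [-0.1054 -0.2888 -0.    ] yaw now -0.2662 tcp [0.5947 0.0097 0.2896] q6 1.718 t 44.475
[-0.27002817 -0.91792793 -4.06595921] 0.02293147353235305 [0.01094685 0.03273655 0.00523539]
```

View pics/c10.png

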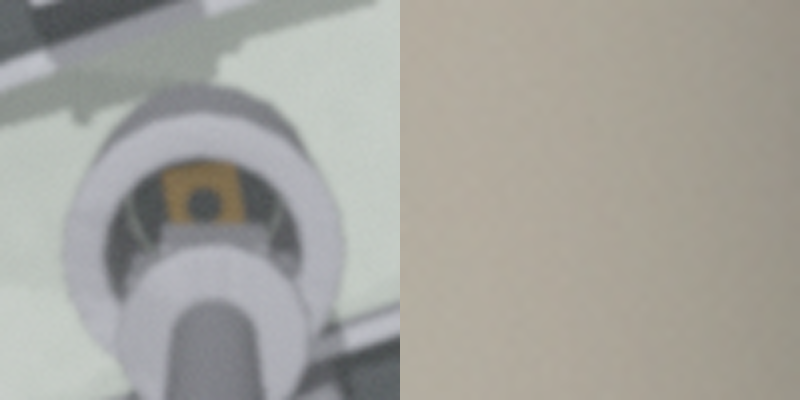

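The nut sits square near the −0.1 rad heading expected at the stop, and the torque confirms it. Returning the key.

>>> carry_out(
  steps=[
    [-1, -0.0117, -0.0321, 0, 0, 0, 0],
    [-1, -0.0117, -0.0321, 0, 0, 0, 0],
    [-1, -0.0117, -0.0321, 0, 0, 0, 0],
    [-1, -0.0117, -0.0321, 0, 0, 0, 0],
    [-1, -0.0117, -0.0321, 0, 0, 0, 0],
    [-1, -0.0117, -0.0321, 0, 0, 0, 0],
    [-1, -0.0117, -0.0321, 0, 0, 0, 0],
    [-1, -0.0117, -0.0321, 0, 0, 0, 0],
    [-1, -0.0117, -0.0321, 0, 0, 0, 0],
    [-1, 0, 0, 0, 0, 0, 0],
    [-1, 0, 0, 0, 0, 0, 0],
  ],
)

```text
clock: 45.85
tcp_pos: [0.569, 0.3161, 0.2896]
orientation: [-0.0, 0.991, -0.132, -0.001]
wrist_force: [-0.4, -0.1, -3.2]
finger_gap: 0.023
```

>>> carry_out(
  steps=[
    [-1, 0, 0, 0.02, 0, 0, 0],
    [-1, 0, 0, 0.02, 0, 0, 0],
    [-1, 0, 0, 0.02, 0, 0, 0],
    [-1, 0, 0, 0.015, 0, 0, 0],
    [-1, 0, 0, 0, 0, 0, 0],
  ],
)

```text
clock: 46.48
tcp_pos: [0.5687, 0.3155, 0.2143]
orientation: [-0.0, 0.991, -0.133, -0.001]
wrist_force: [0.6, 0.7, -3.3]
finger_gap: 0.0227
```

```bash
python3 - <<'E'
from h import *
goto([.5695,.316,.151],-.266);s=tcp()[2];print(s["wrist_force"],s["finger_gap"],s["ft_torque"])
E
```

```text
turn [ 0.0002  0.0029 -0.0008]
turn [ 4.6000e-03 -3.0000e-04  3.1408e+00]
shift tool [ 0.0009 -0.0007  0.0633] yaw now -0.2668 tcp [0.5687 0.3155 0.2143] q6 2.22 t 46.475
[ 0.58178764  0.73132879 -3.25505891] 0.02273166655371712 [0.01521748 0.01861479 0.01546207]
```

>>> carry_out(
  steps=[
    [-1, 0.0008, 0, 0.01, 0, 0, 0],
    [-1, 0, 0, 0.01, 0, 0, 0],
    [-1, 0, 0, 0.008, 0, 0, 0],
    [-1, 0, 0, 0, 0, 0, 0],
  ],
)

```text
clock: 46.98
tcp_pos: [0.5695, 0.3164, 0.1867]
orientation: [-0.0, 0.991, -0.132, -0.001]
wrist_force: [1.1, 0.5, -3.5]
finger_gap: 0.0232
```

>>> carry_out(
  steps=[
    [-1, 0, 0, 0.01, 0, 0, 0],
    [-1, 0, 0, 0.01, 0, 0, 0],
    [-1, 0, 0, 0.008, 0, 0, 0],
    [-1, 0, 0, 0, 0, 0, 0],
  ],
)

```text
clock: 47.48
tcp_pos: [0.5694, 0.3163, 0.1585]
orientation: [-0.0, 0.991, -0.132, -0.001]
wrist_force: [-1.2, 0.3, -4.2]
finger_gap: 0.0231
```

>>> carry_out(
  steps=[
    [-1, 0, 0, 0.004, 0, 0, 0],
    [-1, 0, 0, 0.003, 0, 0, 0],
    [-1, 0, 0, 0, 0, 0, 0],
  ],
)

```text
clock: 47.85
tcp_pos: [0.57, 0.3166, 0.1525]
orientation: [-0.001, 0.991, -0.132, -0.0]
wrist_force: [-0.6, 0.7, -4.2]
finger_gap: 0.0232
```

>>> carry_out(
  steps=[
    [-1, 0, 0, 0.002, 0, 0, 0],
    [-1, 0, 0, 0, 0, 0, 0],
  ],
)

```text
clock: 48.1
tcp_pos: [0.5704, 0.3167, 0.1511]
orientation: [-0.001, 0.991, -0.132, 0.0]
wrist_force: [-0.1, -0.2, -2.6]
finger_gap: 0.0233
```

>>> carry_out(
  steps=[
    [-0.3, 0, 0, 0, 0, 0, 0],
    [-0.1, 0, 0, 0, 0, 0, 0],
    [0.1, 0, 0, 0, 0, 0, 0],
    [0.3, 0, 0, 0, 0, 0, 0],
    [0.3, 0, 0, 0, 0, 0, 0],
    [0.3, 0, 0, 0, 0, 0, 0],
    [0.3, 0, 0, -0.02, 0, 0, 0],
    [0.3, 0, 0, -0.025, 0, 0, 0],
    [0.3, 0, 0, -0.025, 0, 0, 0],
    [0.3, 0, 0, -0.025, 0, 0, 0],
    [0.3, 0, 0, 0, 0, 0, 0],
  ],
)

```text
clock: 49.48
tcp_pos: [0.5713, 0.3169, 0.248]
orientation: [-0.002, 0.991, -0.132, 0.002]
wrist_force: [0.1, 0.5, 0.3]
finger_gap: 0.0553
```

```bash
python3 - <<'E'
from h import *
r=cam("wrist","w11.png");s=cam("scene","s11.png")
print(proj(r,[[.568,.314,.197],[.568,.314,.06]]),proj(s,[[.568,.314,.197],[.568,.314,.06]]))
goto([.4102,.3756,.1],0)
im=cv2.imread("pics/w11.png");b=cv2.imread("pics/s11.png")[200:340,330:490]
cv2.imwrite("pics/c11.png",np.hstack([cv2.resize(im,(400,300)),cv2.resize(b,(343,300),interpolation=2)]))
E
```

```text
[[277.06326348 242.71505654]
 [277.92756442 195.83713541]] [[417.68016067 226.64333473]
 [403.00512836 284.18109453]]
turn [-0.0017  0.0006 -0.2657]
turn [9.0000e-04 2.5000e-03 2.8759e+00]
shift tool [-0.1696 -0.0149  0.1452] yaw now -0.2657 tcp [0.57   0.3164 0.245 ] q6 2.219 t 49.575
```

View pics/c11.png

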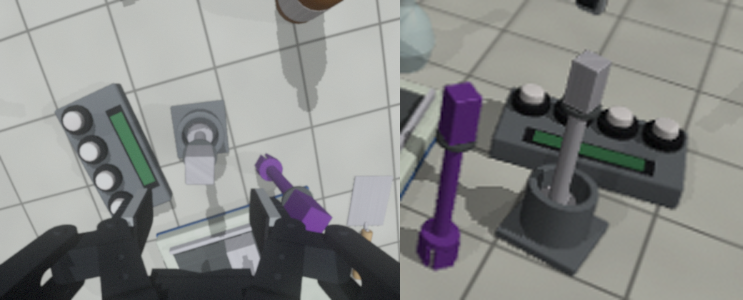

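The key stands upright in its stand. Next, refine the keypad positions numerically (16 pictures are used up).

```bash
python3 - <<'E'
from h import *
r=cam("wrist");im=r["color"].astype(int)
K=[[.4102,.3756],[.4169,.3306],[.4222,.2846],[.4288,.2418]]
m=((im.min(2)>180)).astype(np.uint8)
for k in K:
    u,v=proj(r,[[*k,.052]])[0]
    w=m.copy();mask=np.zeros_like(m);cv2.circle(mask,(int(u),int(v)),26,1,-1)
    n,l,s,c=cv2.connectedComponentsWithStats(w*mask)
    q=[(c[i],s[i,4]) for i in range(1,n) if s[i,4]>150]
    print(k,(u,v),[(ray(r,[x],.052)[0,:2].round(4).tolist(),x.round(1).tolist(),int(a)) for x,a in q])
r=cam("top");g=r["color"].astype(int).min(2)
for k in K:
    u,v=proj(r,[[*k,.052]])[0];m2=np.zeros(g.shape,np.uint8);cv2.circle(m2,(int(round(u)),int(round(v))),7,1,-1)
    w=((g>185)*m2).astype(np.uint8);M=cv2.moments(w,True)
    if M["m00"]: print("top",ray(r,[(M["m10"]/M["m00"],M["m01"]/M["m00"])],.052)[0,:2].round(4),M["m00"])
E
```

```text
[0.4102, 0.3756] (np.float64(102.37673436379214), np.float64(175.06065819583364)) [([0.4115, 0.3823], [101.0, 167.9], 453), ([0.3897, 0.372], [84.3, 184.4], 286)]
[0.4169, 0.3306] (np.float64(125.88958089824439), np.float64(217.46178136353552)) [([0.4176, 0.3366], [124.3, 211.6], 436)]
[0.4222, 0.2846] (np.float64(147.46264143872156), np.float64(258.83111817608216)) [([0.4236, 0.2911], [146.4, 252.6], 398), ([0.4046, 0.2737], [135.2, 272.7], 153)]
[0.4288, 0.2418] (np.float64(168.11820660054713), np.float64(294.76544052695044)) [([0.4067, 0.2454], [147.0, 296.6], 154)]
top [0.4107 0.3806] 63.0
top [0.417  0.3348] 61.0
top [0.4231 0.2896] 68.0
top [0.4288 0.2443] 69.0
```

>>> carry_out(
  steps=[
    [-1, 0, 0, 0, 0, 0, -0.133],
    [-1, 0, 0, 0, 0, 0, -0.133],
    [-1, -0.0318, -0.013, 0, 0, 0, 0],
    [-1, -0.0318, -0.013, 0, 0, 0, 0],
    [-1, -0.0318, -0.013, 0, 0, 0, 0],
    [-1, -0.0318, -0.013, 0, 0, 0, 0],
    [-1, -0.0318, -0.013, 0, 0, 0, 0],
    [-1, 0, 0, 0.04, 0, 0, 0],
    [-1, 0, 0, 0.04, 0, 0, 0],
    [-1, 0, 0, 0.04, 0, 0, 0],
    [-1, 0, 0, 0.03, 0, 0, 0],
    [-1, 0, 0, 0.02, 0, 0, 0],
    [-1, 0, 0, 0, 0, 0, 0],
    [-1, 0, 0, 0, 0, 0, 0],
  ],
)

```text
clock: 51.42
tcp_pos: [0.4111, 0.3817, 0.0761]
orientation: [-0.001, 1.0, 0.0, -0.0]
wrist_force: [0.2, 0.0, -0.4]
finger_gap: -0.0002
```

```bash
python3 - <<'E'
from h import *
goto([.411,.3815,.055],0);s=tcp()[2];print(s["wrist_force"],s["finger_gap"])
E
```

```text
turn [-0.0019  0.0001  0.0003]
turn [-2.0000e-04 -3.0000e-03 -3.1413e+00]
shift tool [-0.0001  0.0003  0.0211] yaw now 0.0003 tcp [0.4111 0.3817 0.0761] q6 2.175 t 51.425
[ 0.21198823  0.03824824 -0.41053269] -0.00015256093299858536
```

>>> carry_out(
  steps=[
    [-1, 0, 0, 0.015, 0, 0, 0],
    [-1, 0, 0, 0.01, 0, 0, 0],
    [-1, 0, 0, 0.003, 0, 0, 0],
    [-1, 0, 0, 0, 0, 0, 0],
  ],
)

```text
clock: 51.92
tcp_pos: [0.4108, 0.3816, 0.0475]
orientation: [-0.001, 1.0, 0.0, -0.0]
wrist_force: [-0.1, 0.4, -0.5]
finger_gap: -0.0002
```

>>> carry_out(
  steps=[
    [-1, 0, 0, 0.003, 0, 0, 0],
    [-1, 0, 0, 0, 0, 0, 0],
  ],
)

```text
clock: 52.18
tcp_pos: [0.4111, 0.3818, 0.0449]
orientation: [-0.001, 1.0, 0.0, -0.0]
wrist_force: [-0.3, -0.2, 0.2]
finger_gap: 0.0001
```

>>> carry_out(
  steps=[
    [-1, 0, 0, 0.003, 0, 0, 0],
    [-1, 0, 0, 0, 0, 0, 0],
  ],
)

```text
clock: 52.42
tcp_pos: [0.4113, 0.3819, 0.0421]
orientation: [-0.001, 1.0, 0.0, 0.0]
wrist_force: [-1.4, -0.1, 2.6]
finger_gap: 0.0002
```

>>> carry_out(
  steps=[
    [-1, 0, 0, 0.002, 0, 0, 0],
    [-1, 0, 0, 0, 0, 0, 0],
  ],
)

```text
clock: 52.68
tcp_pos: [0.4113, 0.3819, 0.0401]
orientation: [-0.001, 1.0, 0.0, 0.0]
wrist_force: [-0.4, -0.1, 4.2]
finger_gap: -0.0
```

>>> carry_out(
  steps=[
    [-1, 0, 0, 0.002, 0, 0, 0],
    [-1, 0, 0, 0, 0, 0, 0],
  ],
)

```text
clock: 52.92
tcp_pos: [0.4113, 0.3819, 0.0386]
orientation: [-0.001, 1.0, 0.0, 0.0]
wrist_force: [-2.1, -1.2, 8.2]
finger_gap: 0.0
```

>>> carry_out(
  steps=[
    [-1, 0, 0, -0.02, 0, 0, 0],
    [-1, 0, 0, -0.02, 0, 0, 0],
    [-1, 0.0062, 0.0456, 0, 0, 0, 0],
    [-1, 0.0063, 0.0456, 0, 0, 0, 0],
    [-1, 0, 0, 0, 0, 0, 0],
    [-1, 0, 0, 0, 0, 0, 0],
  ],
)

```text
clock: 53.68
tcp_pos: [0.4237, 0.2906, 0.0775]
orientation: [-0.001, 1.0, -0.0, -0.0]
wrist_force: [-0.1, 0.3, 0.5]
finger_gap: 0.0003
```

```bash
python3 - <<'E'
from h import *
goto([.4235,.2903,.045],0);s=tcp()[2];print(s["wrist_force"],s["finger_gap"])
E
```

```text
turn [-0.0022  0.0003 -0.0004]
turn [5.0000e-04 3.5000e-03 3.1412e+00]
shift tool [-0.0002  0.0003  0.0325] yaw now -0.0004 tcp [0.4237 0.2906 0.0775] q6 2.015 t 53.675
[-0.09205122  0.31095381  0.47069017] 0.0002522406386027656
```

Key 1 went fully down (8 N on its stop) and came back up. Now key 3.

>>> carry_out(
  steps=[
    [-1, 0, 0, 0.02, 0, 0, 0],
    [-1, 0, 0, 0.01, 0, 0, 0],
    [-1, 0, 0, 0.004, 0, 0, 0],
    [-1, 0, 0, 0.003, 0, 0, 0],
    [-1, 0, 0, 0.0025, 0, 0, 0],
    [-1, 0, 0, 0, 0, 0, 0],
  ],
)

```text
clock: 54.42
tcp_pos: [0.4234, 0.291, 0.0387]
orientation: [-0.001, 1.0, 0.0, -0.0]
wrist_force: [-3.7, 1.1, 5.0]
finger_gap: 0.0002
```

>>> carry_out(
  steps=[
    [-1, 0, 0, 0.0015, 0, 0, 0],
    [-1, 0, 0, 0, 0, 0, 0],
  ],
)

```text
clock: 54.68
tcp_pos: [0.4235, 0.291, 0.0385]
orientation: [-0.002, 1.0, 0.0, 0.0]
wrist_force: [-6.4, -1.1, 15.5]
finger_gap: 0.0003
```

>>> carry_out(
  steps=[
    [-1, 0, 0, -0.02, 0, 0, 0],
    [-1, 0, 0, -0.02, 0, 0, 0],
    [-1, 0.0063, 0.0457, 0, 0, 0, 0],
    [-1, 0, 0, 0, 0, 0, 0],
    [-1, 0, 0, 0, 0, 0, 0],
  ],
)

```text
clock: 55.3
tcp_pos: [0.4304, 0.2449, 0.0767]
orientation: [-0.001, 1.0, -0.0, 0.0]
wrist_force: [-0.1, 0.4, -0.1]
finger_gap: 0.0002
```

>>> carry_out(
  steps=[
    [-1, 0, 0, 0.02, 0, 0, 0],
    [-1, 0, 0, 0.01, 0, 0, 0],
    [-1, 0, 0, 0.004, 0, 0, 0],
    [-1, 0, 0, 0.003, 0, 0, 0],
    [-1, 0, 0, 0.0025, 0, 0, 0],
    [-1, 0, 0, 0, 0, 0, 0],
  ],
)

```text
clock: 56.05
tcp_pos: [0.4294, 0.2453, 0.0385]
orientation: [-0.001, 1.0, 0.0, -0.0]
wrist_force: [-6.9, -0.5, 13.5]
finger_gap: 0.0001
```

>>> carry_out(
  steps=[
    [-1, 0, 0, -0.02, 0, 0, 0],
    [-1, 0, 0, -0.04, 0, 0, 0],
    [-1, 0, 0, -0.04, 0, 0, 0],
    [-1, 0, 0, -0.04, 0, 0, 0],
    [-1, 0, 0, -0.04, 0, 0, 0],
    [-1, -0.03, 0, 0, 0, 0, 0],
    [-1, 0, 0, 0, 0, 0, 0],
    [-1, 0, 0, 0, 0, 0, 0],
  ],
)

```text
clock: 57.05
tcp_pos: [0.4004, 0.2446, 0.2172]
orientation: [-0.001, 1.0, 0.0, 0.001]
wrist_force: [0.2, 0.3, 1.0]
finger_gap: -0.0005
```

```bash
python3 - <<'E'
from h import *
cam("top","t12.png");cam("scene","s12.png")
def d(a,b,box,n):
    x0,x1,y0,y1=box;A=cv2.imread("pics/"+a)[y0:y1,x0:x1].astype(int);B=cv2.imread("pics/"+b)[y0:y1,x0:x1].astype(int)
    print(n,"frac changed",(abs(A-B).max(2)>40).mean().round(3))
d("s9.png","s12.png",(175,250,210,280),"right well scene")
d("s9.png","s12.png",(260,345,225,300),"left well scene")
d("s0.png" if 0 else "scene0.png","s12.png",(315,350,165,235),"flask");d("scene0.png","s12.png",(250,282,165,210),"beaker")
d("s11.png","s12.png",(375,435,220,325),"key stand");d("scene0.png","s12.png",(440,470,245,290),"keypad")
t=cv2.imread("pics/t12.png").min(2)
for x0,x1,y0,y1 in((226,268,125,205),(305,343,120,200)):
    n,l,s,c=cv2.connectedComponentsWithStats((t[y0:y1,x0:x1]>150).astype(np.uint8))
    for i in range(1,n):
        if s[i,4]>120: print((c[i]+[x0,y0]).round(1),s[i])
print(tcp()[2]["wrist_force"],tcp()[2]["clock"])
E
```

```text
right well scene frac changed 0.011
left well scene frac changed 0.024
flask frac changed 0.016
beaker frac changed 0.256
key stand frac changed 0.0
keypad frac changed 0.0
[243.4 162.2] [  3  28  29  19 492]
[340.3 144.3] [ 32   0   6  63 170]
[323.3 152.1] [  5  25  25  15 243]
[ 0.87806772  0.0682825  -0.39875971] 57.15
```

```bash
python3 - <<'E'
from h import *
for a in("s2","s4","s9","s11"):
    A=cv2.imread(f"pics/{a}.png")[165:210,250:282].astype(int);B=cv2.imread("pics/s12.png")[165:210,250:282].astype(int)
    print(a,(abs(A-B).max(2)>40).mean().round(3))
r=env.read_camera("top")
for p,c in(((243.4,162.2),"left"),((323.3,152.1),"right")):
    P=ray(r,[p],.066)[0];d=P[:2]-[.5945,.0105];k,s=np.cos(.072),np.sin(.072);print(c,P.round(3),"thermo xy",(k*d[0]+s*d[1]).round(3),(-s*d[0]+k*d[1]).round(3))
E
```

```text
s2 0.234
s4 0.227
s9 0.156
s11 0.124
left [0.587 0.109 0.066] thermo xy -0.001 0.098
right [ 0.61  -0.088  0.066] thermo xy 0.009 -0.099
```

```bash
python3 -c "
from workcell import env
env.hand_in();print(env.get_state()['clock'])"
```

```text
the job is handed in; nothing more can be done
the job is handed in; nothing more can be done
```

The job is done and handed in at about 57 s on the robot clock; no verdict is reported.

**What I did:**
- **Blocks:** two were present. One pinched at 43 mm (thick) and went in the left well; the other at 29 mm (thin) went in the right.
- **Nut:** I turned it clockwise with the socket key until the torque jumped from about 0.15 to 2 N m.
- **Socket key:** I put it back in its stand.
- **Keypad:** I pressed keys 1, 3 and 4 one at a time, each to the bottom of its travel (8 to 15 N).

**Last checks:**
- **Blocks:** both centred in their wells, within about 1 cm along the well and a few mm across.
- **Nut:** its heading in the picture fits about 3.3 rad, judged by eye to roughly 0.1 rad.
- **Stand and keypad:** the picture after release showed the key upright. Afterwards the stand and the part of the keypad compared had not changed.

**What disagreed or stayed unsure:**
- **Fingertip offset:** the fingertips sat about 25 mm farther back than the stated TCP offset. The first pinch therefore closed on top of a block without moving it; I corrected for this afterwards.
- **Beaker:** about 12–25 % of its scene-image patch differed between earlier pictures and the last one. I put this down to arm shadow. I last saw it standing while the key was over the hub, and nothing went near it after that, but I did not view it again.

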